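# Load the calibration rack in run order

## Robot

A 6-joint arm with a two-finger parallel gripper is mounted at the origin on a cart in front of the work surface, level with it; the furniture and walls round the work are solid. World frame = base frame: x ahead of the robot, y to its left, z up, the work surface at z = 0. Lengths are in mm, angles in rad, forces in N, time in s.
With the tool pointing down it reaches from about 325 to 775 mm from the base axis. Payload 5.5 kg.
Tool frame: the origin (TCP) lies midway between the tips of the shut fingers; the grasp point (between the pads) lies 19 mm behind it; z points along the fingers, x is the direction in which the jaws open and shut, and the axes are right-handed (so a half turn about z gives the same grasp; the last joint's range is limited). The gripper opens to 85 mm and grips with 20 to 120 N. Pads are 22 mm wide; open, the fingers measure 114 mm over their backs; the gripper's body (76 mm by 85 mm) begins 54 mm behind the grasp point. The pads swing forward as they close: fully open they stand 13 mm farther back than shut.
Start: joints at [-1.176, 0.091, 1.231, -0, 1.82, -0.057], TCP at [261.953, -539.812, 231.275] pointing down, gripper open.
Joint ranges: [-2.87, 2.87], [-0.86, 2.18], [0.17, 2.46], [-1.51, 4.65], [0.06, 2.69], [-2.65, 2.65]. Speed limits (rad/s): [2.57, 2.57, 3.01, 3.14, 3.14, 3.14].

## Interface

Orientations are given as a rotation vector (axis times angle).
In Python, from bench import monitor, eyes, manip, spotter gives the robot as it stands.
- The arm moves only by the tool carry_out, never from a script. Its argument "steps" is text: rows parted by semicolons, each of 7 numbers parted by spaces: the shift along the world's x, y, z in m, then the turn, a rotation vector about the world's x, y, z in rad, then the closure, from -1 (fully open) to 1 (shut). In form: dx dy dz rx ry rz grip; .... A call has exactly 5 rows; each row shifts and turns the pose as measured when the row begins; what a row does not reach is not made up. A row lasts 1/10 s, in which the tool goes at most 50 mm and 8.59 degrees, less where a joint would pass 70% of its speed; a pose out of reach is approached as far as the arm can. A call is refused whole if a number of a shift passes 0.05 or a number of a turn 0.15, either way. A call with a gripper value outside its range is refused whole. The fingers move at their own pace and stop on an object; "force" is the grip in N (left out, the last holds). Time passes only in rows, so rows that do not move let the fingers close, or fill a call up. It gives the time, the measured TCP pose, the force and the opening at its end, in the units of the state.
- monitor.get_obs(): the state, without advancing time (a new reading comes with each control period).
- eyes.snapshot(name): name is "side" or "top"; returns a dict with "frame" (420x560x3 uint8, red, green, blue), "z_map" (420x560 float32, mm along the optical axis (not along the pixel's ray), 0 where there is no reading), "mtx" (3x3 intrinsics, pixels), "pose" (4x4, takes a point from camera to world coordinates). Camera axes: x right, y down, z forward; pixel columns grow to the right and rows downward; lengths in mm; the calibration is good to about 2 mm. A picture is of the moment at which its call begins.
- manip.close_job(): hands the job in, once; it reports no verdict.
Trained networks look in a picture, given as the dict that the camera call returned (one of the last four; its "shot" number tells which), for a name from the list of things; names that differ only in an ending like _2 or _b are one class to them, and where a whole thing is asked for, a point or a joint stands for the part that bears it (a point fixed in the world has none). Each returns a list of dicts, best first, with "confidence" (0 to 1); they miss things now and then, are a little off and sometimes report something else, mostly with a low value. They report only what shows in the picture. A call takes as long as a camera call. They do not tell look-alikes from the thing itself.
- spotter.find_in(picture, target): "bbox" ([left, top, right, bottom] in pixels, round what is visible of it).
- spotter.trace(picture, target): "pixels" (420x560 bool, what is visible of it) and "bbox" ([left, top, right, bottom] in pixels, round what is visible of it).
The state is a dict: "clock": time; "joint_pos": joint angles; "qvel": joint speeds; "joint_efforts": joint torques, N m; "ee_pos": TCP position; "tool_rot": TCP orientation; "contact_force": force on the tool from outside, world axes, zero at the start; "moment": the same for the moment, N m; "gripper_width": opening from 0.0 (shut) to 1.0 (fully open).
Only numpy, scipy, OpenCV 4.12 (cv2) and the standard library are available. Lean on these libraries where they do the work, as an engineer would, in place of code of your own. Each camera call takes 0.05 s, during which the arm holds its last target.

## Task

The three buffer bottles and the amber dropper bottle stand in the coloured cups on the aluminium rail, in the order in which they will be used at the meter. Move all four into the white rack, one to a bay, in that same order: the bottle nearest the rail's green end goes into the bay next to the white rack's green end, and so on to the grey end. Keep the bottles upright and set each one gently down on the floor of its bay.

Things in the scene. Friction and masses are not known exactly. Their poses are not given: they have to be found in the camera images.
- red_bottle_centre (a point): Centre (half-way up) of the white round bottle with the red screw cap and red label band: 48 mm in diameter up to about 70 mm above its foot, then a shoulder and a 32 mm wide cap, 98 mm tall in all, about 0.13 kg, z up. Loose; it starts upright in the red cup, its foot 10 mm above the table. (A like one at the back of the table is fixed stock, no part of the job.)
- yellow_bottle_centre (a point): Centre (half-way up) of the white round bottle with the yellow screw cap and yellow label band: 48 mm in diameter up to about 70 mm above its foot, then a shoulder and a 32 mm wide cap, 98 mm tall in all, about 0.13 kg, z up. Loose; it starts upright in the yellow cup, its foot 10 mm above the table. (A like one at the back of the table is fixed stock, no part of the job.)
- blue_bottle_centre (a point): Centre (half-way up) of the white round bottle with the blue screw cap and blue label band: 48 mm in diameter up to about 70 mm above its foot, then a shoulder and a 32 mm wide cap, 98 mm tall in all, about 0.13 kg, z up. Loose; it starts upright in the blue cup, its foot 10 mm above the table. (A like one at the back of the table is fixed stock, no part of the job.)
- dropper_centre (a point): Centre (half-way up, 61 mm above its foot) of the small amber glass dropper bottle with black collar and rubber bulb: glass body 43 mm in diameter and 67 mm tall (grip it round its upper half), collar 26 mm wide, bulb 14 mm wide up to 122 mm above the foot; about 0.09 kg, z up. Loose; starts upright in the black cup, its foot 10 mm above the table. (A like one at the back of the table is fixed stock.)
- red_cup: The red square cup on the rail in which the red-capped bottle starts: 67 mm square outside, 62 mm inside, open at the top, rim 34 mm above the table. Origin: centre of its underside. Fixed; it stays on the rail, so it goes on showing the place that its bottle came from.
- yellow_cup: The yellow square cup on the rail in which the yellow-capped bottle starts: 67 mm square outside, 62 mm inside, open at the top, rim 34 mm above the table. Origin: centre of its underside. Fixed; it stays on the rail, so it goes on showing the place that its bottle came from.
- blue_cup: The blue square cup on the rail in which the blue-capped bottle starts: 67 mm square outside, 62 mm inside, open at the top, rim 34 mm above the table. Origin: centre of its underside. Fixed; it stays on the rail, so it goes on showing the place that its bottle came from.
- black_cup: The black square cup on the rail in which the dropper bottle starts: 67 mm square outside, 62 mm inside, open at the top, rim 34 mm above the table. Origin: centre of its underside. Fixed; it stays on the rail, so it goes on showing the place that its bottle came from.
- prep_rail: Aluminium rail (298 x 72 mm) that carries the four coloured cups in a row, with a green end block (first) and a grey one, 24 mm high. Origin: middle of its underside, on the table; x runs along the row from green to grey, z up. The cups stand at x = -102, -34, +34, +102 mm, y = 0, in any order of colour. Fixed, at any angle, not the white rack's.
- white_rack: White rack (299 x 71 mm) of four empty bays in a row, with a green end block (first) and a grey one, 38 mm high. Origin: middle of its underside, on the table; x runs along the row from green to grey, z up. Bay centres at x = -102, -34, +34, +102 mm, y = 0; bays are 65 x 65 mm between 3 mm dividers and steel side rails, floor 6 mm, top of dividers and rails 35 mm above the table. Fixed, at any angle.
Things that resemble listed ones, but are neither listed nor needed, are in the scene too. What is shaped like the part that bears yellow_bottle_centre but pink is not meant.

How it is judged (in metres and radians):
At the end, for the whole second after the job is handed in: Each bottle stands upright (within 0.12 rad) and at rest on the floor of the white rack (height within 6 mm, centre within 18 mm of the bay's centre along and across the rack) in the bay that has the same number, counted from the green end, as its cup has on the rail; all are released (((x of red_cup in the frame of prep_rail between -0.122 and -0.082 m and x of red_bottle_centre in the frame of white_rack between -0.12 and -0.084 m) or (x of red_cup in the frame of prep_rail between -0.054 and -0.014 m and x of red_bottle_centre in the frame of white_rack between -0.052 and -0.016 m) or (x of red_cup in the frame of prep_rail between 0.014 and 0.054 m and x of red_bottle_centre in the frame of white_rack between 0.016 and 0.052 m) or (x of red_cup in the frame of prep_rail between 0.082 and 0.122 m and x of red_bottle_centre in the frame of white_rack between 0.084 and 0.12 m)) and y of red_bottle_centre in the frame of white_rack between -0.018 and 0.018 m and z of red_bottle_centre in the frame of white_rack between 0.049 and 0.061 m and angle between each of red_bottle_centre, yellow_bottle_centre, blue_bottle_centre, dropper_centre's own z axis and vertical below 0.12 rad and linear speed of each of red_bottle, yellow_bottle, blue_bottle, dropper below 0.02 m/s and contact force between each of red_bottle, yellow_bottle, blue_bottle, dropper and the fingers below 0.05 N and ((x of yellow_cup in the frame of prep_rail between -0.122 and -0.082 m and x of yellow_bottle_centre in the frame of white_rack between -0.12 and -0.084 m) or (x of yellow_cup in the frame of prep_rail between -0.054 and -0.014 m and x of yellow_bottle_centre in the frame of white_rack between -0.052 and -0.016 m) or (x of yellow_cup in the frame of prep_rail between 0.014 and 0.054 m and x of yellow_bottle_centre in the frame of white_rack between 0.016 and 0.052 m) or (x of yellow_cup in the frame of prep_rail between 0.082 and 0.122 m and x of yellow_bottle_centre in the frame of white_rack between 0.084 and 0.12 m)) and y of yellow_bottle_centre in the frame of white_rack between -0.018 and 0.018 m and z of yellow_bottle_centre in the frame of white_rack between 0.049 and 0.061 m and ((x of blue_cup in the frame of prep_rail between -0.122 and -0.082 m and x of blue_bottle_centre in the frame of white_rack between -0.12 and -0.084 m) or (x of blue_cup in the frame of prep_rail between -0.054 and -0.014 m and x of blue_bottle_centre in the frame of white_rack between -0.052 and -0.016 m) or (x of blue_cup in the frame of prep_rail between 0.014 and 0.054 m and x of blue_bottle_centre in the frame of white_rack between 0.016 and 0.052 m) or (x of blue_cup in the frame of prep_rail between 0.082 and 0.122 m and x of blue_bottle_centre in the frame of white_rack between 0.084 and 0.12 m)) and y of blue_bottle_centre in the frame of white_rack between -0.018 and 0.018 m and z of blue_bottle_centre in the frame of white_rack between 0.049 and 0.061 m and ((x of black_cup in the frame of prep_rail between -0.122 and -0.082 m and x of dropper_centre in the frame of white_rack between -0.12 and -0.084 m) or (x of black_cup in the frame of prep_rail between -0.054 and -0.014 m and x of dropper_centre in the frame of white_rack between -0.052 and -0.016 m) or (x of black_cup in the frame of prep_rail between 0.014 and 0.054 m and x of dropper_centre in the frame of white_rack between 0.016 and 0.052 m) or (x of black_cup in the frame of prep_rail between 0.082 and 0.122 m and x of dropper_centre in the frame of white_rack between 0.084 and 0.12 m)) and y of dropper_centre in the frame of white_rack between -0.018 and 0.018 m and z of dropper_centre in the frame of white_rack between 0.061 and 0.073 m); the robot touches nothing.
It fails at once if a bottle is tipped by more than 0.5 rad (angle between any of red_bottle_centre, yellow_bottle_centre, blue_bottle_centre, dropper_centre's own z axis and vertical above 0.5 rad).
It fails at once if a bottle is dropped or rammed into the white rack (faster than 0.6 m/s within 30 mm of its floor) ((x of red_bottle_centre in the frame of white_rack between -0.14 and 0.14 m and y of red_bottle_centre in the frame of white_rack between -0.04 and 0.04 m and z of red_bottle_centre in the frame of white_rack below 0.085 m and linear speed of red_bottle above 0.6 m/s) or (x of yellow_bottle_centre in the frame of white_rack between -0.14 and 0.14 m and y of yellow_bottle_centre in the frame of white_rack between -0.04 and 0.04 m and z of yellow_bottle_centre in the frame of white_rack below 0.085 m and linear speed of yellow_bottle above 0.6 m/s) or (x of blue_bottle_centre in the frame of white_rack between -0.14 and 0.14 m and y of blue_bottle_centre in the frame of white_rack between -0.04 and 0.04 m and z of blue_bottle_centre in the frame of white_rack below 0.085 m and linear speed of blue_bottle above 0.6 m/s) or (x of dropper_centre in the frame of white_rack between -0.14 and 0.14 m and y of dropper_centre in the frame of white_rack between -0.04 and 0.04 m and z of dropper_centre in the frame of white_rack below 0.097 m and linear speed of dropper above 0.6 m/s)).
It also fails if it takes over 106 s, if anything falls off the work surface, if the arm or the gripper's body presses on something with over 40 N, if the wrist force passes 120 N, or if a joint passes its speed limit or range.

## Working session

There is one attempt and no reset: what is moved stays moved. The work goes in short steps, Python scripts to look and compute and a tool call to move; the robot and the scene stay as the last step left them, time stands still between calls to the robot, and variables do not carry over. Pictures are saved under pics/ and viewed, and the job is handed in when it is done.

Besides the shell and the picture viewer there is one more tool, called after "Emit:" in YAML: its name, and indented under it one key for each argument. carry_out: Moves the arm, as the interface text tells. Its arguments: {"type":"object","properties":{"steps":{"type":"string"},"force":{"type":"number"}},"required":["steps"]}

```bash
mkdir -p pics; ls
python3 - <<'E'
from bench import monitor, eyes, manip, spotter
import cv2,numpy as np
print(monitor.get_obs())
for n in ("top","side"):
    s=eyes.snapshot(n); cv2.imwrite(f"pics/{n}0.png",s["frame"][:,:,::-1]); print(n,s["mtx"],s["pose"])
    for t in ["red_bottle_centre","yellow_bottle_centre","blue_bottle_centre","dropper_centre","prep_rail","white_rack","red_cup","yellow_cup","blue_cup","black_cup"]:
        print(t,[([int(x) for x in d["bbox"]],round(d["confidence"],2)) for d in spotter.find_in(s,t)])
print(monitor.get_obs()["clock"])
E
```

```text
pics
{'clock': 0.0, 'joint_pos': array([-1.17568651e+00,  9.19133214e-02,  1.23187529e+00,  1.23365853e-05,
        1.81976235e+00, -5.67140120e-02]), 'qvel': array([-0.00020577, -0.00030593, -0.00080139, -0.00054748, -0.00082197,
        0.00231796]), 'joint_efforts': array([-7.78064568e-04, -4.58731484e+01, -4.18024385e+01, -3.47722544e-04,
        1.17369957e-02, -1.41347840e-05]), 'ee_pos': array([ 261.85746979, -539.55118772,  230.12421631]), 'tool_rot': array([-2.66162161e+00,  1.66679254e+00,  2.49858801e-03]), 'contact_force': array([0.15834538, 0.13950287, 0.05499321]), 'moment': array([ 0.01804348,  0.01041097, -0.01597279]), 'gripper_width': 1.0046934965660879}
top [[423.2507114    0.         278.01570709]
 [  0.         423.2507114  211.36925764]
 [  0.           0.           1.        ]] [[-1.14872575e-02 -9.98188118e-01  5.90637296e-02  4.54650277e+02]
 [-9.99640917e-01  1.00337707e-02 -2.48467529e-02 -1.18136774e+01]
 [ 2.42091015e-02 -5.93279419e-02 -9.97944946e-01  9.42824497e+02]
 [ 0.00000000e+00  0.00000000e+00  0.00000000e+00  1.00000000e+00]]
red_bottle_centre [
[... 718 characters left out ...]
410023e-01 -5.34476057e-01  8.38458259e-01 -1.26105819e+03]
 [-1.82311560e-02 -8.42055426e-01 -5.39082818e-01  8.82411225e+02]
 [ 0.00000000e+00  0.00000000e+00  0.00000000e+00  1.00000000e+00]]
red_bottle_centre [([318, 267, 341, 300], 0.75)]
yellow_bottle_centre [([282, 203, 299, 238], 0.78), ([270, 229, 289, 262], 0.61)]
blue_bottle_centre [([299, 251, 320, 286], 0.59)]
dropper_centre [([282, 234, 299, 274], 0.95)]
prep_rail [([255, 250, 352, 316], 0.88)]
white_rack [([230, 167, 307, 215], 0.98)]
red_cup [([307, 287, 350, 313], 0.58), ([276, 258, 293, 282], 0.19)]
yellow_cup [([260, 247, 277, 265], 0.71)]
blue_cup [([293, 274, 312, 298], 0.75)]
black_cup [([277, 256, 294, 281], 0.63)]
1.1
```

Run:
```python
import cv2
for n,c in (("top",(60,320,80,460)),("side",(140,330,200,380))):
    im=cv2.imread(f"pics/{n}0.png")
    cv2.imwrite(f"pics/{n}0c.png",cv2.resize(im[c[0]:c[1],c[2]:c[3]],None,fx=2 if n=="top" else 3,fy=2 if n=="top" else 3,interpolation=cv2.INTER_CUBIC))
```

```text
(no output)
```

View pics/top0.png

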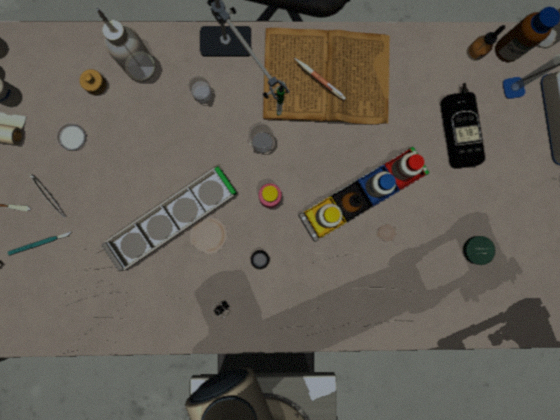

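View pics/side0.png

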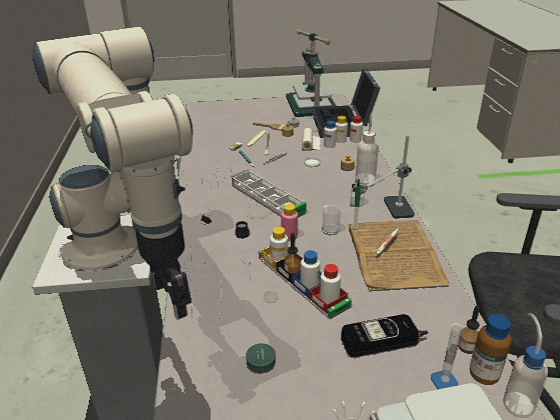

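```bash
sleep 0.2; ls pics
```

```text
side0.png
side0c.png
top0.png
top0c.png
```

View pics/top0c.png

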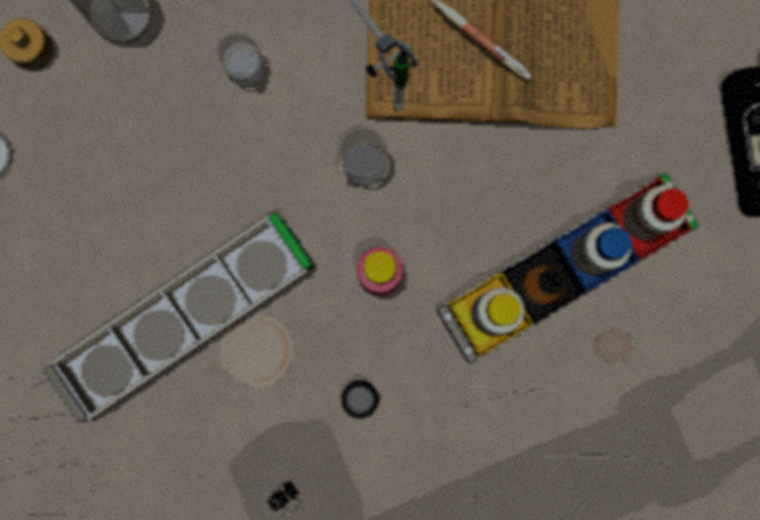

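View pics/side0c.png

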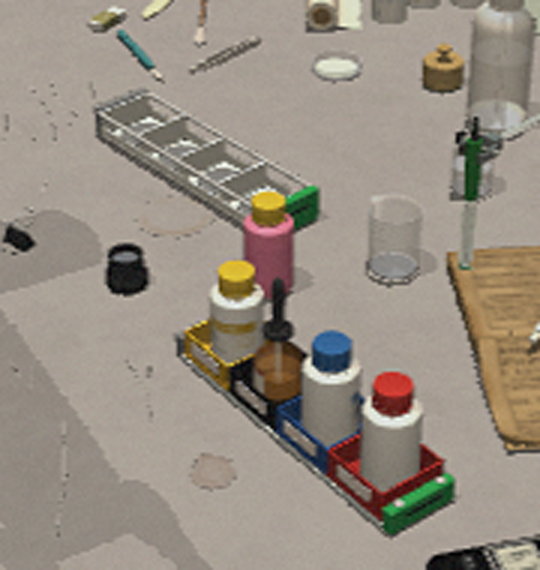

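```bash
cat > h.py <<'E'
from bench import monitor, eyes, manip, spotter
import cv2,numpy as np
def cloud(s):
    z=s["z_map"]; v,u=np.mgrid[0:420,0:560]; K=s["mtx"]
    c=np.stack([(u-K[0,2])/K[0,0]*z,(v-K[1,2])/K[1,1]*z,z],-1)
    P=c@s["pose"][:3,:3].T+s["pose"][:3,3]
    P[z<=0]=np.nan
    return P
def rectfit(P,m,lo,hi):
    q=P[m]; q=q[(q[:,2]>lo)&(q[:,2]<hi)][:,:2].astype(np.float32)
    return cv2.minAreaRect(q), len(q)
E
python3 - <<'E'
from h import *
for n in ("top","side"):
    s=eyes.snapshot(n); P=cloud(s); np.savez(f"{n}.npz",P=P,f=s["frame"],K=s["mtx"],T=s["pose"])
    for t in ["prep_rail","white_rack"]:
        for d in spotter.trace(s,t)[:1]:
            m=d["pixels"]; m2=cv2.dilate(m.astype(np.uint8),np.ones((3,3)))>0
            print(n,t,m.sum(),rectfit(P,m,15,45),rectfit(P,m2,3,60))
            q=P[m];q=q[~np.isnan(q[:,0])]; print(np.percentile(q[:,2],[1,10,50,90,99]))
    for t in ["red_bottle_centre","yellow_bottle_centre","blue_bottle_centre","dropper_centre","red_cup","yellow_cup","blue_cup","black_cup"]:
        for d in spotter.trace(s,t)[:2]:
            q=P[d["pixels"]]; q=q[~np.isnan(q[:,0])]
            hi=np.percentile(q[:,2],98); top=q[q[:,2]>hi-15]
            print(n,t,round(d["confidence"],2),len(q),"hi",hi.round(),"topc",((top.min(0)+top.max(0))/2).round(), top.mean(0).round())
print(monitor.get_obs()["clock"])
E
```

```text
top prep_rail 213 (((547.0403442382812, -224.5150146484375), (68.02265930175781, 297.0509948730469), 30.220136642456055), 210) (((546.4044189453125, -225.20394897460938), (69.63483428955078, 297.9689025878906), 30.183826446533203), 302)
[14.41821628 21.04395012 24.03299671 26.05140154 27.73556657]
top white_rack 5038 (((496.6997985839844, 197.62442016601562), (75.514404296875, 299.5865173339844), 34.01124954223633), 1530) (((497.5867919921875, 203.9236602783203), (84.04952239990234, 308.9727783203125), 34.160160064697266), 4896)
[ 0.29479915  4.2124753   7.23743604 35.31136999 38.99362736]
top red_bottle_centre 0.66 683 hi 108.0 topc [ 602. -313.  102.] [ 601. -311.  105.]
top yellow_bottle_centre 0.94 435 hi 109.0 topc [ 497. -140.  102.] [ 497. -140.  106.]
top yellow_bottle_centre 0.85 465 hi 100.0 topc [541. -18.  97.] [541. -17.  98.]
top blue_bottle_centre 0.75 655 hi 108.0 topc [ 602. -313.  102.] [ 601. -311.  105.]
top blue_bottle_centre 0.65 598 hi 108.0 topc [ 562. -253.  103.] [ 562. -252.  105.]
top dropper_centre 0.86 372 hi 129.0 topc [ 527. -193.  124.] [ 526. -191.  
[... 1024 characters left out ...]
5 hi 101.0 topc [ 532. -101.  109.] [539. -32.  96.]
side yellow_bottle_centre 0.86 518 hi 108.0 topc [ 497. -145.  102.] [ 497. -148.  104.]
side blue_bottle_centre 0.71 607 hi 108.0 topc [ 563. -256.  101.] [ 562. -260.  104.]
side dropper_centre 0.35 656 hi 108.0 topc [ 563. -256.  101.] [ 562. -260.  104.]
side red_cup 0.9 444 hi 37.0 topc [ 598. -325.   35.] [ 593. -330.   29.]
side yellow_cup 0.63 162 hi 35.0 topc [ 468. -149.   29.] [ 467. -148.   28.]
side yellow_cup 0.41 603 hi 108.0 topc [ 563. -256.  101.] [ 562. -261.  103.]
side blue_cup 0.56 381 hi 119.0 topc [ 526. -199.  116.] [ 527. -199.  114.]
side black_cup 0.47 141 hi 35.0 topc [ 501. -208.   28.] [ 501. -209.   27.]
2.2
```

Run:
```python
from h import *
d=np.load("top.npz"); P=d["P"]; f=d["f"].astype(int)
q=P.reshape(-1,3); c=f.reshape(-1,3)
m=(np.abs(q[:,0]-497)<180)&(np.abs(q[:,1]-200)<180)&(q[:,2]>28)&(q[:,2]<44)
for a in (33,33.5,34,34.5,35):
    t=np.radians(a+90); ux=np.array([np.cos(t),np.sin(t)]); uy=np.array([-ux[1],ux[0]])
    r=q[m][:,:2]-[497,198]; x=r@ux; y=r@uy; k=(np.abs(y)<60)&(np.abs(x)<170)
    h,e=np.histogram(y[k],np.arange(-50,52,2)); print(a,np.percentile(x[k],[.5,2,98,99.5]).round(1),np.percentile(y[k],[.5,2,98,99.5]).round(1),(h**2).sum(), h)
g=(q[:,1]>-20)&(q[:,1]<330)&(np.abs(q[:,0]-540)<80)&(c[:,1]>c[:,0]+30)&(c[:,1]>c[:,2]+25)&(q[:,2]>20)&(q[:,2]<50)
print(g.sum(),cv2.minAreaRect(q[g][:,:2].astype(np.float32)),q[g].mean(0))
im=cv2.imread("pics/top0.png")[150:285,90:250]; cv2.imwrite("pics/rackc.png",cv2.resize(im,None,fx=4.5,fy=4.4,interpolation=cv2.INTER_NEAREST))
```

```text
33 [-148.9 -147.7  147.   148.3] [-38.4 -37.   38.5  39.4] 70148 [  0   0   0   0   0  13  47 109 104  57  25  16  21  17  19  22  16  20
  17  20  24  17  20  18  22  19  18  19  21  19  21  21  18  19  20  20
  18  19  21  21  26  71 113 100  41   1   0   0   0   0]
33.5 [-149.  -147.8  147.1  148.4] [-37.6 -36.6  37.8  38.5] 80288 [  0   0   0   0   0   0  47 120 125  41  18  23  17  17  20  22  17  21
  16  20  20  21  19  17  23  22  17  19  20  21  19  18  20  19  17  22
  19  20  23  19  17  72 115 125  22   0   0   0   0   0]
34 [-149.1 -147.8  146.9  148.4] [-36.9 -36.4  37.6  37.9] 88700 [  0   0   0   0   0   0  45 124 142  22  18  23  16  21  17  21  19  20
  20  19  17  20  20  18  22  21  19  19  20  20  20  19  18  20  20  21
  20  19  19  20  17  71 129 131   3   0   0   0   0   0]
34.5 [-149.  -147.8  146.9  148.4] [-37.4 -36.6  37.8  38.4] 79666 [  0   0   0   0   0   2  52 110 129  43  19  17  22  19  19  17  20  18
  22  18  21  18  20  19  21  19  21  19  19  23  16  21  17  23  20  18
  20  19  19  19  20  68 122 121  20   0   0   0   0   0]
35 [-149.  -147.8  146.9  148.4] [-38.3 -37.1  38.5  39.4] 68820 [  0   0   0   0   0  10  59 102 105  59  18  22  19  21  15  21  18  21
  20  18  21  19  18  20  21  19  20  18  22  20  18  20  21  18  20  18
  22  17  21  20  28  69 110  96  44   2   0   0   0   0]
166 ((576.6962280273438, 79.27195739746094), (68.31658935546875, 11.669517517089844), 34.14950942993164) [576.64523654  79.19057623  37.42957304]
```

View pics/rackc.png

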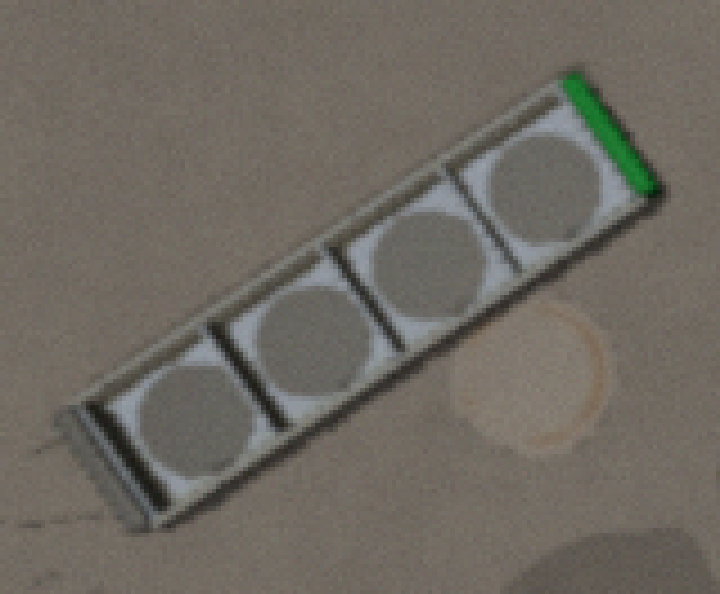

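Emit:
carry_out:
  steps: "0.034 0.023 0 0 0 0.15 -1; 0.034 0.023 0 0 0 0.15 -1; 0.034 0.023 0 0 0 0.15 -1; 0.034 0.023 0 0 0 0.15 -1; 0.034 0.023 0 0 0 0.15 -1"
  force: 40

```text
clock: 2.7
ee_pos: [432.0, -424.2, 230.9]
tool_rot: [3.087, -0.573, -0.0]
contact_force: [-0.5, -1.0, 0.1]
gripper_width: 0.999
```

Emit:
carry_out:
  steps: "0.034 0.023 0 0 0 0.15 -1; 0.034 0.023 0 0 0 0.15 -1; 0.034 0.023 0 0 0 0.15 -1; 0.034 0.023 0 0 0 0.15 -1; 0.034 0.023 0 0 0 0.15 -1"

```text
clock: 3.2
ee_pos: [608.4, -303.4, 231.4]
tool_rot: [3.081, 0.598, 0.003]
contact_force: [0.5, -0.5, 0.6]
gripper_width: 0.999
```

Emit:
carry_out:
  steps: "-0.007 -0.0095 0 0 0 0.14 -1; 0 0 -0.03 0 0 0 -1; 0 0 -0.04 0 0 0 -1; 0 0 -0.02 0 0 0 -1; 0 0 0 0 0 0 -1"

```text
clock: 3.7
ee_pos: [607.2, -306.6, 137.7]
tool_rot: [3.023, 0.845, 0.006]
contact_force: [-0.0, 0.6, -0.0]
gripper_width: 1.001
```

Run:
```python
from h import *
o=monitor.get_obs();print(o["ee_pos"],o["tool_rot"],o["joint_pos"].round(2))
t=eyes.snapshot("top")["frame"][110:250,280:450];s=eyes.snapshot("side")["frame"][180:320,230:400]
cv2.imwrite("pics/a1.png",cv2.resize(np.hstack([t,s])[:,:,::-1],None,fx=2.3,fy=2.3))
```

```text
[ 607.22689117 -306.60372899  137.67911005] [3.0230494  0.84522424 0.00643092] [-0.52  0.31  1.15  0.    1.68 -1.06]
```

View pics/a1.png

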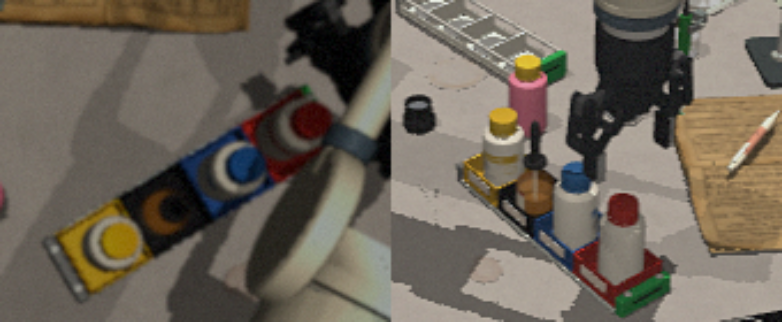

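Run:
```python
from h import *
for n in("top","side"):
    d=np.load(n+".npz");T=np.linalg.inv(d["T"])
    for p in [(607,-307,138),(607,-307,230),(602,-313,108)]:
        c=d["K"]@(T[:3,:3]@np.array(p)+T[:3,3]);print(n,p,(c[:2]/c[2]).round())
s=eyes.snapshot("side");cv2.imwrite("pics/a2.png",s["frame"][:,:,::-1]);print(cloud(s)[225:245:6,300:360:8].round())
s=eyes.snapshot("top");cv2.imwrite("pics/a3.png",s["frame"][:,:,::-1])
```

```text
top (607, -307, 138) [419. 156.]
top (607, -307, 230) [439. 146.]
top (602, -313, 108) [417. 161.]
side (607, -307, 138) [333. 255.]
side (607, -307, 230) [335. 222.]
side (602, -313, 108) [331. 267.]
[[[ 579.   29.   -1.]
  [ 543. -331.  244.]
  [ 556. -351.  256.]
  [ 577. -335.  243.]
  [ 595. -333.  241.]
  [ 618. -314.  226.]
  [ 638. -307.  219.]
  [ 663. -283.  201.]]

 [[ 576.    4.   -6.]
  [ 542. -335.  231.]
  [ 557. -349.  239.]
  [ 645.  -12.   -1.]
  [ 596. -334.  225.]
  [ 691.  -19.   -0.]
  [ 644. -286.  188.]
  [ 731.  -49.   16.]]

 [[ 570.  -32.   -1.]
  [ 542. -339.  218.]
  [ 557. -352.  226.]
  [ 578. -336.  212.]
  [ 663.  -43.   -3.]
  [ 684.  -51.    1.]
  [ 645. -286.  170.]
  [ 722.  -85.   22.]]

 [[ 566.  -62.   -1.]
  [ 542. -340.  202.]
  [ 557. -353.  210.]
  [ 633.  -72.   -0.]
  [ 656.  -74.   -1.]
  [ 678.  -81.    2.]
  [ 700.  -84.    2.]
  [ 716. -109.   18.]]]
```

View pics/a2.png

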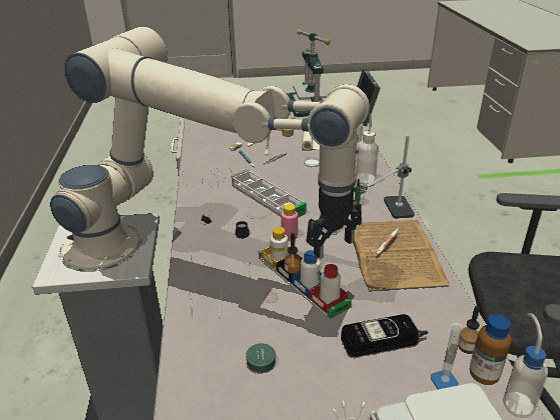

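View pics/a3.png

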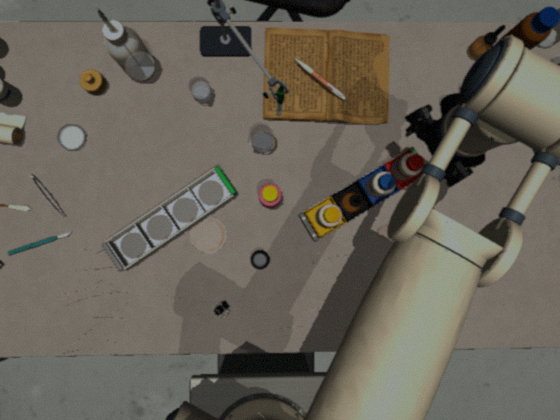

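Emit:
carry_out:
  steps: "-0.0055 -0.0065 0 0 0 0 -1; 0 0 0 0 0 0 -1; 0 0 -0.03 0 0 0 -1; 0 0 -0.03 0 0 0 -1; 0 0 0 0 0 0 -1"

```text
clock: 4.4
ee_pos: [605.6, -318.0, 92.8]
tool_rot: [3.006, 0.837, 0.033]
contact_force: [-0.6, -0.3, -1.0]
gripper_width: 0.996
```

Run:
```python
from h import *
for i in range(3):
    o=monitor.get_obs();print(o["ee_pos"].round(1),o["tool_rot"].round(3),o["joint_pos"].round(3),o["qvel"].round(3),o["contact_force"].round(1))
    s=eyes.snapshot("side")
cv2.imwrite("pics/a4.png",cv2.resize(s["frame"][200:330,240:400,::-1],None,fx=4.5,fy=4.5))
```

```text
[ 605.6 -318.    92.8] [3.006 0.837 0.033] [-5.340e-01  3.050e-01  1.235e+00  1.000e-03  1.573e+00 -1.077e+00] [-0.005 -0.034 -0.064  0.001  0.031 -0.   ] [-0.6 -0.3 -1. ]
[ 606.5 -318.6   95.6] [3.004 0.837 0.037] [-5.340e-01  3.030e-01  1.231e+00  1.000e-03  1.574e+00 -1.077e+00] [ 0.002 -0.026 -0.057  0.001  0.016  0.001] [-0.1 -0.   0.4]
[ 607.3 -318.9   97.7] [3.002 0.836 0.04 ] [-5.340e-01  3.020e-01  1.229e+00  1.000e-03  1.574e+00 -1.077e+00] [ 0.003 -0.018 -0.036  0.     0.001 -0.001] [0.7 0.  0.7]
```

View pics/a4.png

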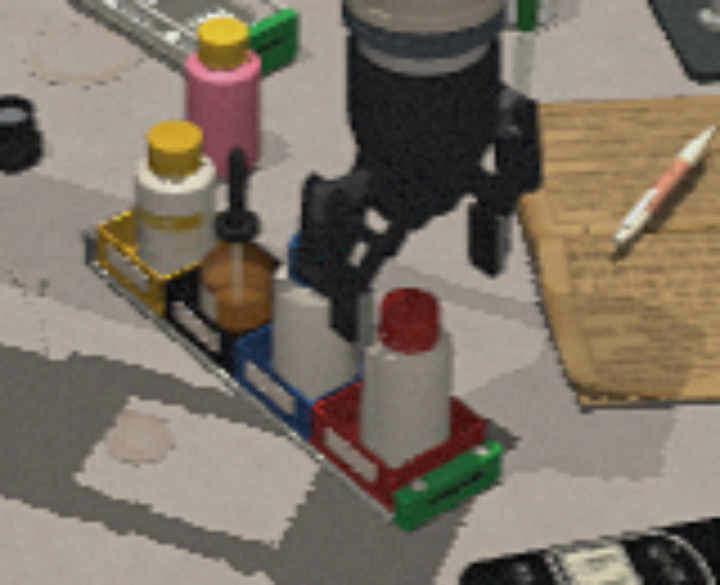

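```bash
cat >> h.py <<'E'
from scipy.spatial.transform import Rotation as R
def go(x,y,z,yaw):
    o=monitor.get_obs(); p=o["ee_pos"]; r=R.from_rotvec(o["tool_rot"])
    tgt=R.from_euler("z",yaw,degrees=True)*R.from_euler("x",180,degrees=True)
    d=(tgt*r.inv()).as_rotvec()
    # alternative half turn
    print("t",round(o["clock"],2),"pos",p.round(1),"delta mm",(np.array([x,y,z])-p).round(1),"rot",d.round(3),"tiltdeg",np.degrees(np.arccos(-r.as_matrix()[2,2])).round(2),"j",o["joint_pos"].round(2),"qv",np.abs(o["qvel"]).max().round(3),"F",o["contact_force"].round(1),"w",round(float(o["gripper_width"]),3))
E
python3 -c "
from h import *
eyes.snapshot('top');eyes.snapshot('top')
go(601.5,-313,57,30.2)"
```

```text
t 4.65 pos [ 608.2 -319.2   99.4] delta mm [ -6.7   6.2 -42.4] rot [ 0.019  0.034 -0.017] tiltdeg 2.24 j [-0.53  0.3   1.23  0.    1.57 -1.08] qv 0.006 F [0.3 0.2 1.2] w 1.002
```

Emit:
carry_out:
  steps: "-0.0035 0.003 0 0.01 0.017 -0.008 -1; -0.0033 0.003 0 0.009 0.017 -0.008 -1; 0 0 0 0 0 0 -1; 0 0 0 0 0 0 -1; 0 0 0 0 0 0 -1"

```text
clock: 5.15
ee_pos: [602.3, -313.3, 103.8]
tool_rot: [3.032, 0.817, 0.002]
contact_force: [-0.2, -0.2, 0.7]
gripper_width: 1.002
```

```bash
python3 -c "
from h import *
go(601.5,-313,57,30.2)"
```

```text
t 5.15 pos [ 602.3 -313.3  103.8] delta mm [ -0.8   0.3 -46.8] rot [0.001 0.002 0.001] tiltdeg 0.14 j [-0.53  0.31  1.21 -0.    1.62 -1.06] qv 0.002 F [-0.2 -0.2  0.7] w 1.002
```

Emit:
carry_out:
  steps: "0 0 -0.012 0 0 0 -1; 0 0 -0.012 0 0 0 -1; 0 0 -0.012 0 0 0 -1; 0 0 -0.01 0 0 0 -1; 0 0 0 0 0 0 -1"

```text
clock: 5.65
ee_pos: [601.1, -312.6, 51.4]
tool_rot: [-3.033, -0.817, 0.001]
contact_force: [-0.1, 0.5, -0.1]
gripper_width: 0.999
```

```bash
python3 -c "
from h import *
go(601.5,-313,57,30.2)"
```

```text
t 5.65 pos [ 601.1 -312.6   51.4] delta mm [ 0.4 -0.4  5.6] rot [-0.    -0.001  0.001] tiltdeg 0.05 j [-0.53  0.33  1.27 -0.    1.54 -1.06] qv 0.004 F [-0.1  0.5 -0.1] w 0.999
```

Emit:
carry_out:
  steps: "0 0 0 0 0 0 0; 0 0 0 0 0 0 0.5; 0 0 0 0 0 0 1; 0 0 0 0 0 0 1; 0 0 0 0 0 0 1"
  force: 40

```text
clock: 6.15
ee_pos: [601.5, -312.7, 52.0]
tool_rot: [3.033, 0.818, 0.0]
contact_force: [0.4, 0.2, -1.6]
gripper_width: 0.533
```

Emit:
carry_out:
  steps: "0 0 0 0 0 0 1; 0 0 0 0 0 0 1; 0 0 0.012 0 0 0 1; 0 0 0.012 0 0 0 1; 0 0 0.012 0 0 0 1"

```text
clock: 6.65
ee_pos: [600.0, -312.0, 87.7]
tool_rot: [-3.03, -0.817, 0.006]
contact_force: [-0.1, -0.4, -0.9]
gripper_width: 0.533
```

Run:
```python
from h import *
go(601.5,-313,57,30.2)
s=eyes.snapshot("side")
cv2.imwrite("pics/a5.png",cv2.resize(s["frame"][200:330,240:400,::-1],None,fx=4.5,fy=4.5))
```

```text
t 6.65 pos [ 600.  -312.    87.7] delta mm [  1.5  -1.  -30.7] rot [-0.002 -0.004  0.001] tiltdeg 0.29 j [-0.53  0.32  1.23 -0.    1.6  -1.06] qv 0.222 F [-0.1 -0.4 -0.9] w 0.533
```

View pics/a5.png

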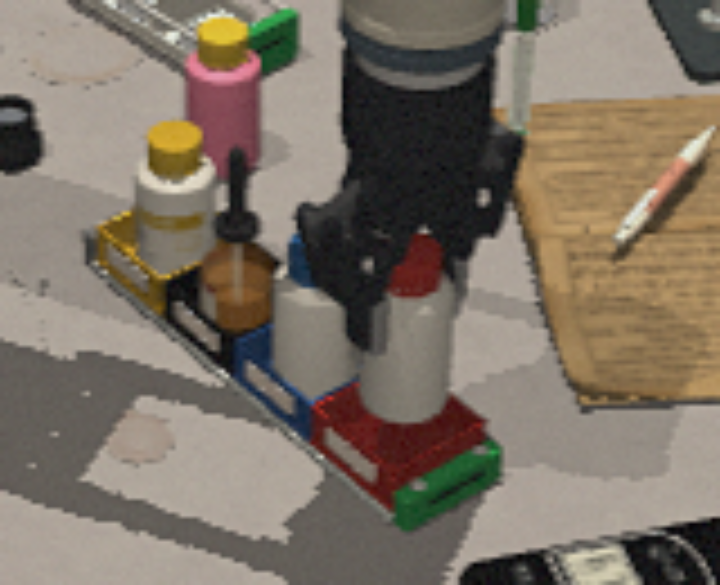

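Emit:
carry_out:
  steps: "0 0 0.025 0 0 0 1; 0 0 0.035 0 0 0 1; 0 0 0.03 0 0 0 1; -0.001 0.015 0 0 0 0.005 1; -0.003 0.03 0 0 0 0.005 1"

```text
clock: 7.2
ee_pos: [596.8, -269.4, 188.0]
tool_rot: [3.027, 0.825, 0.005]
contact_force: [0.1, 1.0, -1.3]
gripper_width: 0.53
```

Emit:
carry_out:
  steps: "-0.005 0.045 0 0 0 0.005 1; -0.005 0.045 0 0 0 0.005 1; -0.005 0.045 0 0 0 0.005 1; -0.005 0.045 0 0 0 0.005 1; -0.005 0.045 0 0 0 0.005 1"

```text
clock: 7.7
ee_pos: [568.3, -36.0, 185.1]
tool_rot: [3.018, 0.86, 0.005]
contact_force: [0.3, 0.3, -1.8]
gripper_width: 0.534
```

```bash
python3 -c "
from h import *
go(553.7,113,120,34)"
```

```text
t 7.7 pos [568.3 -36.  185.1] delta mm [-14.6 149.  -65.1] rot [0.002 0.004 0.038] tiltdeg 0.28 j [-0.12  0.    1.41 -0.    1.73 -0.68] qv 0.803 F [ 0.3  0.3 -1.8] w 0.534
```

Emit:
carry_out:
  steps: "-0.004 0.042 0 0 0 0.01 1; -0.004 0.04 0 0 0 0.01 1; -0.003 0.03 0 0 0 0.01 1; -0.002 0.02 0 0 0 0.01 1; 0 0.006 0 0 0 0 1"

```text
clock: 8.2
ee_pos: [549.2, 116.3, 181.5]
tool_rot: [-2.997, -0.939, -0.003]
contact_force: [-0.6, -0.3, -2.8]
gripper_width: 0.533
```

Emit:
carry_out:
  steps: "0 0 0 0 0 0 1; 0 0 0 0 0 0 1; 0 0 -0.015 0 0 0 1; 0 0 -0.02 0 0 0 1; 0 0 -0.015 0 0 0 1"

```text
clock: 8.7
ee_pos: [550.0, 113.9, 129.7]
tool_rot: [2.998, 0.934, 0.009]
contact_force: [0.3, 0.5, -3.0]
gripper_width: 0.531
```

```bash
python3 -c "
from h import *
go(553.7,113,48,34)"
```

```text
t 8.7 pos [550.  113.9 129.7] delta mm [  3.7  -0.9 -81.7] rot [-0.     0.006 -0.011] tiltdeg 0.32 j [ 0.14 -0.01  1.52 -0.    1.63 -0.46] qv 0.282 F [ 0.3  0.5 -3. ] w 0.531
```

Emit:
carry_out:
  steps: "0.002 0 0 0 0.003 -0.005 1; 0.002 0 0 0 0.003 -0.005 1; 0 0 0 0 0 0 1; 0 0 -0.008 0 0 0 1; 0 0 -0.008 0 0 0 1"

```text
clock: 9.2
ee_pos: [554.4, 111.6, 111.2]
tool_rot: [-3.005, -0.913, 0.005]
contact_force: [-0.4, -0.8, -1.8]
gripper_width: 0.534
```

Run:
```python
from h import *
go(553.7,113,48,34)
s=eyes.snapshot("side")
cv2.imwrite("pics/a6.png",cv2.resize(s["frame"][130:250,210:350,::-1],None,fx=5,fy=5))
```

```text
t 9.2 pos [554.4 111.6 111.2] delta mm [ -0.7   1.4 -63.2] rot [ 0.    -0.003  0.004] tiltdeg 0.17 j [ 0.14  0.01  1.53  0.    1.61 -0.45] qv 0.148 F [-0.4 -0.8 -1.8] w 0.534
```

View pics/a6.png

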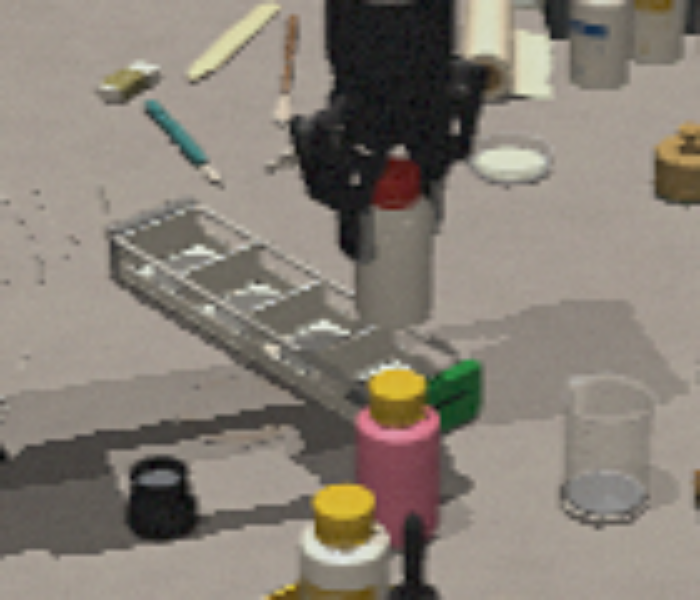

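Emit:
carry_out:
  steps: "0 0.0005 -0.012 0 0 0 1; 0 0 -0.012 0 0 0 1; 0 0 -0.012 0 0 0 1; 0 0 -0.008 0 0 0 1; 0 0 -0.004 0 0 0 1"

```text
clock: 9.75
ee_pos: [553.1, 112.3, 56.6]
tool_rot: [-3.005, -0.914, 0.009]
contact_force: [0.2, -0.2, -1.2]
gripper_width: 0.535
```

```bash
python3 -c "
from h import *
go(553.7,113,48,34)"
```

```text
t 9.75 pos [553.1 112.3  56.6] delta mm [ 0.6  0.7 -8.6] rot [ 0.001 -0.006  0.003] tiltdeg 0.34 j [ 0.14  0.04  1.6   0.    1.51 -0.45] qv 0.078 F [ 0.2 -0.2 -1.2] w 0.535
```

Emit:
carry_out:
  steps: "0 0 -0.002 0 0 0 1; 0 0 -0.002 0 0 0 1; 0 0 -0.002 0 0 0 1; 0 0 -0.001 0 0 0 1; 0 0 0 0 0 0 1"

```text
clock: 10.25
ee_pos: [553.3, 112.4, 49.1]
tool_rot: [-3.005, -0.914, 0.009]
contact_force: [0.6, 0.9, -0.9]
gripper_width: 0.534
```

```bash
python3 -c "
from h import *
go(553.7,113,48,34)"
```

```text
t 10.25 pos [553.3 112.4  49.1] delta mm [ 0.4  0.6 -1.1] rot [ 0.001 -0.006  0.003] tiltdeg 0.33 j [ 0.14  0.04  1.6   0.    1.5  -0.45] qv 0.004 F [ 0.6  0.9 -0.9] w 0.534
```

Emit:
carry_out:
  steps: "0 0 -0.001 0 0 0 1; 0 0 -0.001 0 0 0 1; 0 0 0 0 0 0 0.6; 0 0 0 0 0 0 0; 0 0 0 0 0 0 -1"

```text
clock: 10.75
ee_pos: [554.1, 112.4, 49.0]
tool_rot: [-3.005, -0.914, 0.004]
contact_force: [-0.2, 0.1, 0.5]
gripper_width: 0.683
```

Emit:
carry_out:
  steps: "0 0 0 0 0 0 -1; 0 0 0 0 0 0 -1; 0 0 0.02 0 0 0 -1; 0 0 0.03 0 0 0 -1; 0 0 0.04 0 0 0 -1"

```text
clock: 11.25
ee_pos: [550.4, 111.9, 133.6]
tool_rot: [-3.003, -0.913, 0.024]
contact_force: [0.9, -0.2, 0.3]
gripper_width: 1.004
```

Run:
```python
from h import *
go(562,-253,110,30.2)
s=eyes.snapshot("side")
cv2.imwrite("pics/a7.png",cv2.resize(s["frame"][130:250,210:350,::-1],None,fx=5,fy=5))
```

```text
t 11.25 pos [550.4 111.9 133.6] delta mm [  11.6 -364.9  -23.6] rot [ 0.002 -0.016 -0.063] tiltdeg 0.9 j [ 0.14  0.01  1.49  0.    1.66 -0.45] qv 0.735 F [ 0.9 -0.2  0.3] w 1.004
```

View pics/a7.png

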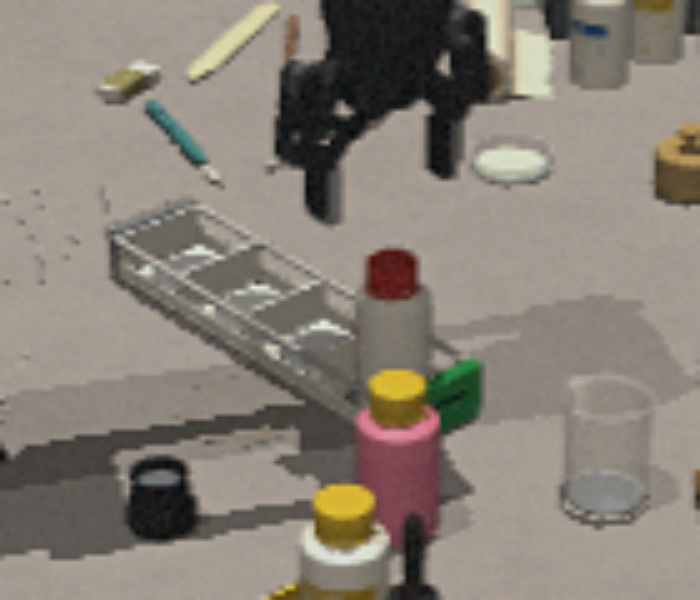

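Emit:
carry_out:
  steps: "0 -0.02 0.03 0 -0.008 -0.005 -1; 0.001 -0.035 0.015 0 -0.008 -0.005 -1; 0.001 -0.045 0 0 0 -0.005 -1; 0.001 -0.045 0 0 0 -0.005 -1; 0.001 -0.045 0 0 0 -0.005 -1"

```text
clock: 11.8
ee_pos: [559.5, -77.6, 196.4]
tool_rot: [3.005, 0.89, 0.04]
contact_force: [0.1, -0.7, -0.3]
gripper_width: 0.999
```

Emit:
carry_out:
  steps: "0.001 -0.045 0 0 0 -0.005 -1; 0.001 -0.04 0 0 0 -0.01 -1; 0.001 -0.035 0 0 0 -0.01 -1; 0.001 -0.025 0 0 0 -0.01 -1; 0 -0.012 0 0 0 0 -1"

```text
clock: 12.3
ee_pos: [562.7, -245.9, 197.3]
tool_rot: [3.019, 0.826, 0.045]
contact_force: [0.0, 0.2, -1.3]
gripper_width: 0.997
```

Run:
```python
from h import *
go(562,-253,110,30.2)
```

```text
t 12.3 pos [ 562.7 -245.9  197.3] delta mm [ -0.7  -7.1 -87.3] rot [ 0.003  0.031 -0.007] tiltdeg 1.77 j [-0.47  0.1   1.28  0.01  1.73 -1.01] qv 0.184 F [ 0.   0.2 -1.3] w 0.997
```

Emit:
carry_out:
  steps: "0 -0.002 -0.01 0.001 0.012 -0.003 -1; 0 -0.002 -0.02 0.001 0.012 -0.003 -1; 0 0 -0.02 0 0 0 -1; 0 0 -0.015 0 0 0 -1; 0 0 -0.01 0 0 0 -1"

```text
clock: 12.8
ee_pos: [563.2, -246.9, 116.3]
tool_rot: [3.031, 0.824, 0.007]
contact_force: [-0.1, 0.1, -0.2]
gripper_width: 0.997
```

Run:
```python
from h import *
go(562,-253,52,30.2)
```

```text
t 12.8 pos [ 563.2 -246.9  116.3] delta mm [ -1.2  -6.1 -64.3] rot [-0.     0.004 -0.004] tiltdeg 0.25 j [-0.47  0.13  1.39  0.    1.62 -1.  ] qv 0.189 F [-0.1  0.1 -0.2] w 0.997
```

Emit:
carry_out:
  steps: "0 -0.003 0 0 0.002 0 -1; 0 -0.003 -0.012 0 0.002 0 -1; 0 0 -0.015 0 0 0 -1; 0 0 -0.015 0 0 0 -1; 0 0 -0.009 0 0 0 -1"

```text
clock: 13.3
ee_pos: [563.7, -251.6, 60.9]
tool_rot: [-3.03, -0.828, 0.0]
contact_force: [-0.9, 0.3, -0.6]
gripper_width: 1.005
```

Run:
```python
from h import *
go(562,-253,52,30.2)
```

```text
t 13.3 pos [ 563.7 -251.6   60.9] delta mm [-1.7 -1.4 -8.9] rot [-0.    -0.    -0.006] tiltdeg 0.02 j [-0.48  0.17  1.45  0.    1.52 -1.01] qv 0.17 F [-0.9  0.3 -0.6] w 1.005
```

Emit:
carry_out:
  steps: "-0.001 -0.001 -0.003 0 0 0 -1; 0 0 0 0 0 0 -0.5; 0 0 0 0 0 0 0.3; 0 0 0 0 0 0 1; 0 0 0 0 0 0 1"

```text
clock: 13.8
ee_pos: [562.3, -252.7, 56.9]
tool_rot: [-3.03, -0.827, 0.001]
contact_force: [-0.3, 0.4, -0.8]
gripper_width: 0.532
```

Emit:
carry_out:
  steps: "0 0 0 0 0 0 1; 0 0 0 0 0 0 1; 0 0 0.012 0 0 0 1; 0 0 0.025 0 0 0 1; 0 0 0.035 0 0 0 1"

```text
clock: 14.3
ee_pos: [559.0, -251.0, 125.2]
tool_rot: [-3.022, -0.825, 0.015]
contact_force: [-0.3, 0.9, -2.1]
gripper_width: 0.532
```

Run:
```python
from h import *
go(515.7,169.4,100,34)
s=eyes.snapshot("side")
cv2.imwrite("pics/a8.png",cv2.resize(s["frame"][190:320,240:380,::-1],None,fx=4.5,fy=4.5))
```

```text
t 14.3 pos [ 559.  -251.   125.2] delta mm [-43.3 420.4 -25.2] rot [-0.006 -0.012  0.061] tiltdeg 0.76 j [-0.48  0.14  1.36  0.    1.65 -1.01] qv 0.645 F [-0.3  0.9 -2.1] w 0.532
```

View pics/a8.png

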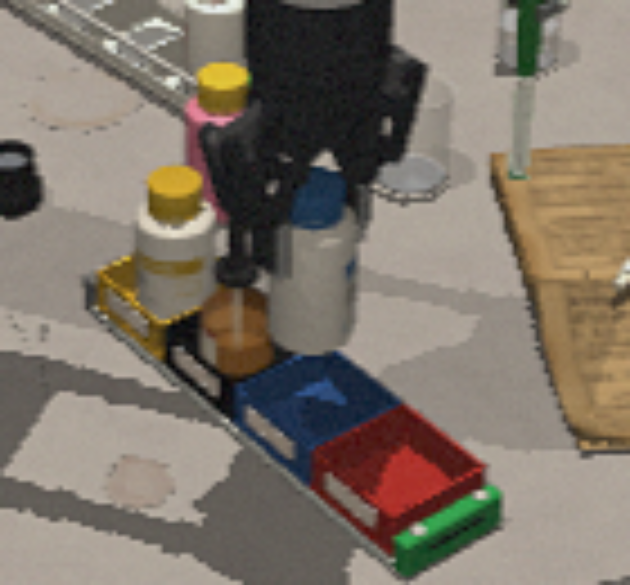

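Emit:
carry_out:
  steps: "0 0 0.035 0 -0.006 0 1; 0.001 0.001 0.03 0 -0.006 0 1; 0 0.018 0.005 0 0 0 1; -0.003 0.032 0 0 0 0.005 1; -0.005 0.045 0 0 0 0.005 1"

```text
clock: 14.85
ee_pos: [554.8, -157.4, 211.5]
tool_rot: [3.022, 0.83, 0.026]
contact_force: [1.4, 0.5, -2.2]
gripper_width: 0.53
```

Emit:
carry_out:
  steps: "-0.005 0.045 0 0 0 0.006 1; -0.005 0.045 0 0 0 0.006 1; -0.005 0.045 0 0 0 0.006 1; -0.005 0.045 0 0 0 0.006 1; -0.005 0.045 0 0 0 0.006 1"

```text
clock: 15.35
ee_pos: [524.9, 79.7, 208.2]
tool_rot: [3.012, 0.877, 0.024]
contact_force: [0.6, 0.8, -1.7]
gripper_width: 0.533
```

Run:
```python
from h import *
go(515.7,169.4,100,34)
```

```text
t 15.35 pos [524.9  79.7 208.2] delta mm [  -9.2   89.7 -108.2] rot [0.    0.016 0.027] tiltdeg 0.91 j [ 0.09 -0.11  1.47 -0.    1.76 -0.48] qv 0.908 F [ 0.6  0.8 -1.7] w 0.533
```

Emit:
carry_out:
  steps: "-0.002 0.03 0 0 0.005 0.008 1; -0.002 0.018 0 0 0.005 0.008 1; 0 0.008 0 0 0 0 1; 0 0 -0.005 0 0 0 1; 0 0 -0.015 0 0 0 1"

```text
clock: 15.85
ee_pos: [516.7, 146.8, 186.6]
tool_rot: [-3.003, -0.92, -0.01]
contact_force: [-0.1, 0.9, -2.0]
gripper_width: 0.531
```

Run:
```python
from h import *
go(515.7,169.4,100,34)
```

```text
t 15.85 pos [516.7 146.8 186.6] delta mm [ -1.   22.6 -86.6] rot [-0.002  0.006 -0.001] tiltdeg 0.37 j [ 0.21 -0.09  1.49  0.    1.73 -0.38] qv 0.311 F [-0.1  0.9 -2. ] w 0.531
```

Emit:
carry_out:
  steps: "0 0.01 -0.01 0 0.003 0 1; 0 0.009 -0.01 0 0.003 0 1; 0 0.003 -0.015 0 0 0 1; 0 0 -0.015 0 0 0 1; 0 0 -0.015 0 0 0 1"

```text
clock: 16.35
ee_pos: [516.3, 167.3, 113.1]
tool_rot: [-3.004, -0.911, 0.006]
contact_force: [-0.6, -0.0, -1.6]
gripper_width: 0.535
```

Run:
```python
from h import *
go(515.7,169.4,53,34)
```

```text
t 16.35 pos [516.3 167.3 113.1] delta mm [ -0.6   2.1 -60.1] rot [-0.001 -0.004  0.004] tiltdeg 0.24 j [ 0.25 -0.05  1.58  0.    1.61 -0.34] qv 0.294 F [-0.6 -0.  -1.6] w 0.535
```

Emit:
carry_out:
  steps: "-0.0005 0.001 -0.012 0 0 0.002 1; 0 0.001 -0.012 0 0 0 1; 0 0 -0.012 0 0 0 1; 0 0 -0.007 0 0 0 1; 0 0 -0.003 0 0 0 1"

```text
clock: 16.85
ee_pos: [514.3, 168.3, 59.5]
tool_rot: [-3.004, -0.913, 0.014]
contact_force: [0.4, 0.1, -0.9]
gripper_width: 0.534
```

Run:
```python
from h import *
go(515.7,169.4,53,34)
```

```text
t 16.85 pos [514.3 168.3  59.5] delta mm [ 1.4  1.1 -6.5] rot [ 0.001 -0.009  0.003] tiltdeg 0.51 j [ 0.25 -0.02  1.65  0.    1.52 -0.34] qv 0.06 F [ 0.4  0.1 -0.9] w 0.534
```

Emit:
carry_out:
  steps: "0.001 0.0005 -0.002 0 -0.006 0 1; 0 0 -0.002 0 0 0 1; 0 0 -0.0015 0 0 0 1; 0 0 -0.001 0 0 0 1; 0 0 0 0 0 0 1"

```text
clock: 17.35
ee_pos: [516.5, 169.1, 54.2]
tool_rot: [3.006, 0.914, 0.001]
contact_force: [0.3, 0.8, -1.2]
gripper_width: 0.534
```

Run:
```python
from h import *
go(515.7,169.4,53,34)
```

```text
t 17.35 pos [516.5 169.1  54.2] delta mm [-0.8  0.3 -1.2] rot [-0.     0.001  0.003] tiltdeg 0.04 j [ 0.25 -0.02  1.66 -0.    1.5  -0.34] qv 0.007 F [ 0.3  0.8 -1.2] w 0.534
```

Emit:
carry_out:
  steps: "0 0 -0.001 0 0 0 1; 0 0 -0.001 0 0 0 1; 0 0 0 0 0 0 0.6; 0 0 0 0 0 0 0; 0 0 0 0 0 0 -1"

```text
clock: 17.85
ee_pos: [517.3, 169.2, 53.8]
tool_rot: [3.005, 0.913, 0.005]
contact_force: [0.0, -0.4, 0.0]
gripper_width: 0.685
```

Emit:
carry_out:
  steps: "0 0 0 0 0 0 -1; 0 0 0 0 0 0 -1; 0 0 0.02 0 0 0 -1; 0 0 0.035 0 0 0 -1; 0 0 0.045 0 0 0 -1"

```text
clock: 18.35
ee_pos: [512.9, 168.2, 147.5]
tool_rot: [-3.005, -0.913, 0.019]
contact_force: [0.5, -0.2, 0.9]
gripper_width: 1.0
```

Emit:
carry_out:
  steps: "0 -0.015 0.045 0 -0.01 0 -1; 0 -0.03 0.03 0 -0.01 0 -1; 0.001 -0.045 0 0 0 -0.006 -1; 0.001 -0.045 0 0 0 -0.006 -1; 0.001 -0.045 0 0 0 -0.006 -1"

```text
clock: 18.85
ee_pos: [517.5, -11.6, 235.7]
tool_rot: [3.001, 0.9, 0.038]
contact_force: [0.2, 0.1, -0.7]
gripper_width: 0.999
```

Run:
```python
from h import *
go(527,-192.5,150,30.2)
s=eyes.snapshot("side")
cv2.imwrite("pics/a9.png",cv2.resize(s["frame"][130:320,210:350,::-1],None,fx=3.1,fy=3.1))
```

```text
t 18.85 pos [517.5 -11.6 235.7] delta mm [   9.5 -180.9  -85.7] rot [ 0.001  0.026 -0.056] tiltdeg 1.47 j [-0.09 -0.15  1.46  0.    1.81 -0.67] qv 0.909 F [ 0.2  0.1 -0.7] w 0.999
```

View pics/a9.png

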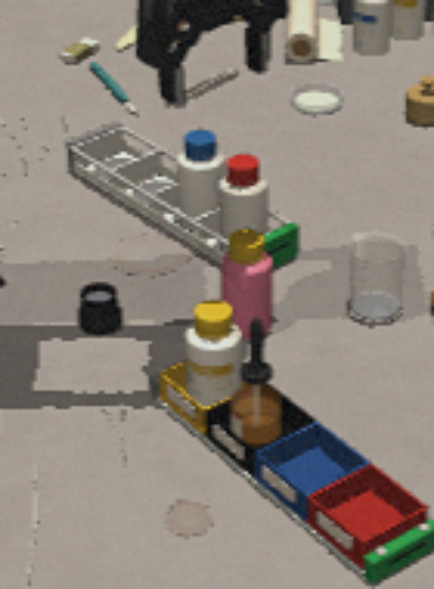

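Emit:
carry_out:
  steps: "0.001 -0.045 0 0 0.01 -0.01 -1; 0.001 -0.04 0 0 0.01 -0.01 -1; 0.001 -0.035 0 0 0.005 -0.01 -1; 0.001 -0.025 0 0 0 -0.01 -1; 0 -0.012 0 0 0 -0.005 -1"

```text
clock: 19.4
ee_pos: [520.8, -178.8, 235.8]
tool_rot: [3.028, 0.817, -0.001]
contact_force: [-0.5, -0.3, -1.0]
gripper_width: 1.005
```

Run:
```python
from h import *
go(527,-192.5,150,30.2)
```

```text
t 19.4 pos [ 520.8 -178.8  235.8] delta mm [  6.2 -13.7 -85.8] rot [ 0.006  0.001 -0.   ] tiltdeg 0.32 j [-0.39 -0.04  1.36 -0.    1.82 -0.92] qv 0.205 F [-0.5 -0.3 -1. ] w 1.005
```

Emit:
carry_out:
  steps: "0.002 -0.004 0 0.002 0 0 -1; 0.002 -0.004 -0.01 0.002 0 0 -1; 0.001 -0.002 -0.02 0 0 0 -1; 0 0 -0.02 0 0 0 -1; 0 0 -0.01 0 0 0 -1"

```text
clock: 19.9
ee_pos: [527.7, -186.5, 174.2]
tool_rot: [3.03, 0.823, 0.006]
contact_force: [0.2, 0.7, -0.5]
gripper_width: 0.995
```

Run:
```python
from h import *
go(527,-192.5,61,30.2)
```

```text
t 19.9 pos [ 527.7 -186.5  174.2] delta mm [  -0.7   -6.  -113.2] rot [ 0.001  0.004 -0.003] tiltdeg 0.26 j [-0.4  -0.03  1.45  0.    1.71 -0.93] qv 0.181 F [ 0.2  0.7 -0.5] w 0.995
```

Emit:
carry_out:
  steps: "0 -0.003 -0.01 0 0.002 0 -1; 0 -0.002 -0.015 0 0.002 0 -1; 0 0 -0.015 0 0 0 -1; 0 0 -0.01 0 0 0 -1; 0 0 -0.005 0 0 0 -1"

```text
clock: 20.4
ee_pos: [527.8, -189.4, 113.9]
tool_rot: [-3.03, -0.828, 0.001]
contact_force: [-0.8, -0.4, 0.2]
gripper_width: 1.0
```

Run:
```python
from h import *
go(527,-192.5,61,30.2)
s=eyes.snapshot("side")
cv2.imwrite("pics/b1.png",cv2.resize(s["frame"][190:320,240:380,::-1],None,fx=4.5,fy=4.5))
```

```text
t 20.4 pos [ 527.8 -189.4  113.9] delta mm [ -0.8  -3.1 -52.9] rot [-0.001 -0.001 -0.007] tiltdeg 0.06 j [-0.41 -0.    1.54  0.    1.61 -0.94] qv 0.096 F [-0.8 -0.4  0.2] w 1.0
```

View pics/b1.png

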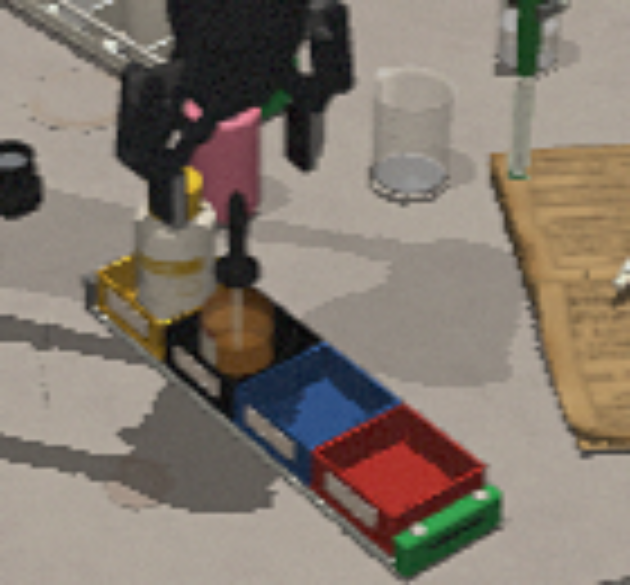

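Emit:
carry_out:
  steps: "-0.0005 -0.0015 -0.01 0 0 -0.003 -1; 0 -0.001 -0.012 0 0 0 -1; 0 0 -0.012 0 0 0 -1; 0 0 -0.006 0 0 0 -1; 0 0 -0.002 0 0 0 -1"

```text
clock: 20.95
ee_pos: [527.4, -192.4, 68.7]
tool_rot: [-3.032, -0.823, -0.0]
contact_force: [0.4, 0.3, 1.2]
gripper_width: 0.999
```

Run:
```python
from h import *
go(527,-192.5,61,30.2)
```

```text
t 20.95 pos [ 527.4 -192.4   68.7] delta mm [-0.4 -0.1 -7.7] rot [-0.     0.    -0.003] tiltdeg 0.01 j [-0.41  0.02  1.6   0.    1.53 -0.94] qv 0.041 F [0.4 0.3 1.2] w 0.999
```

Emit:
carry_out:
  steps: "0 0 -0.003 0 0 0 -1; 0 0 -0.002 0 0 0 -1; 0 0 -0.002 0 0 0 -1; 0 0 -0.001 0 0 0 -1; 0 0 0 0 0 0 -1"

```text
clock: 21.45
ee_pos: [527.8, -192.6, 60.7]
tool_rot: [3.031, 0.823, 0.002]
contact_force: [0.4, 0.5, -0.7]
gripper_width: 0.999
```

Emit:
carry_out:
  steps: "0 0 0 0 0 0 -0.5; 0 0 0 0 0 0 0; 0 0 0 0 0 0 0.5; 0 0 0 0 0 0 1; 0 0 0 0 0 0 1"
  force: 40

```text
clock: 21.95
ee_pos: [528.1, -193.1, 62.0]
tool_rot: [3.03, 0.822, 0.003]
contact_force: [-0.8, 0.3, -0.2]
gripper_width: 0.309
```

Run:
```python
from h import *
go(527,-192.5,61,30.2)
s=eyes.snapshot("side")
cv2.imwrite("pics/b2.png",cv2.resize(s["frame"][190:320,240:380,::-1],None,fx=4.5,fy=4.5))
```

```text
t 21.95 pos [ 528.1 -193.1   62. ] delta mm [-1.1  0.6 -1. ] rot [ 0.002  0.002 -0.003] tiltdeg 0.16 j [-0.41  0.02  1.6  -0.    1.51 -0.94] qv 0.005 F [-0.8  0.3 -0.2] w 0.309
```

View pics/b2.png

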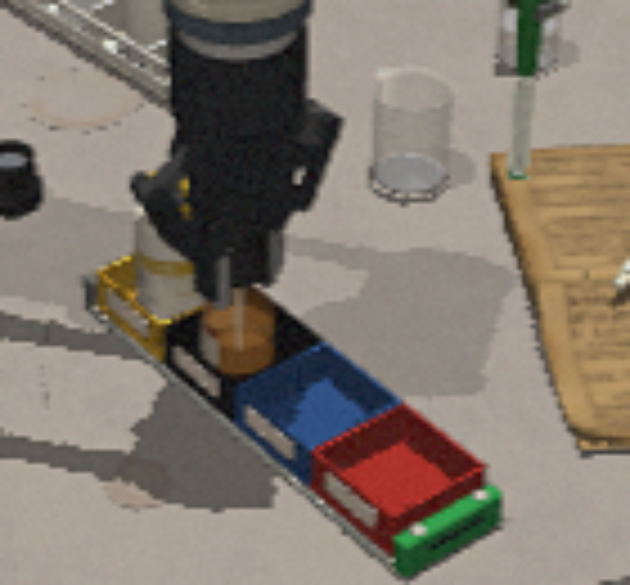

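Emit:
carry_out:
  steps: "0 0 0 0 0 0 1; 0 0 0.004 0 0 0 1; 0 0 0.008 0 0 0 1; 0 0 0.01 0 0 0 1; 0 0 0.01 0 0 0 1"
  force: 60

```text
clock: 22.5
ee_pos: [527.0, -192.2, 93.8]
tool_rot: [-3.031, -0.823, 0.002]
contact_force: [0.4, 0.4, -1.0]
gripper_width: 0.299
```

Run:
```python
from h import *
go(527,-192.5,61,30.2)
s=eyes.snapshot("side")
cv2.imwrite("pics/b3.png",cv2.resize(s["frame"][190:320,240:380,::-1],None,fx=4.5,fy=4.5))
```

```text
t 22.5 pos [ 527.  -192.2   93.8] delta mm [ -0.   -0.3 -32.8] rot [-0.001 -0.001 -0.003] tiltdeg 0.09 j [-0.41  0.    1.56  0.    1.58 -0.94] qv 0.194 F [ 0.4  0.4 -1. ] w 0.299
```

View pics/b3.png

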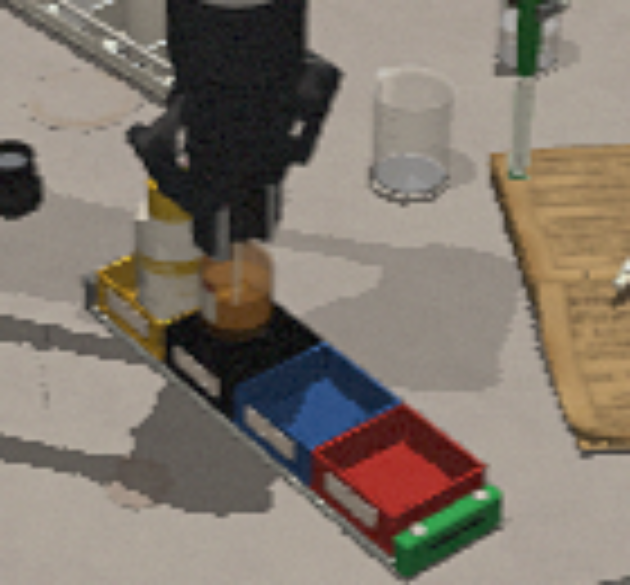

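Emit:
carry_out:
  steps: "0 0 0.02 0 0 0 1; 0 0 0.03 0 0 0 1; 0 0 0.03 0 0 0 1; 0 0.005 0.02 0 0 0 1; -0.001 0.012 0.008 0 0 0 1"

```text
clock: 23.05
ee_pos: [526.0, -175.7, 209.3]
tool_rot: [3.031, 0.82, 0.003]
contact_force: [0.2, 0.1, -1.6]
gripper_width: 0.296
```

Emit:
carry_out:
  steps: "-0.003 0.022 0 0 0 0.005 1; -0.004 0.032 0 0 0 0.005 1; -0.005 0.038 0 0 0 0.005 1; -0.005 0.04 0 0 0 0.005 1; -0.005 0.04 0 0 0 0.005 1"

```text
clock: 23.55
ee_pos: [502.7, 0.9, 210.1]
tool_rot: [3.022, 0.849, 0.006]
contact_force: [-0.3, 0.8, -1.0]
gripper_width: 0.297
```

Run:
```python
from h import *
go(477.6,225.8,100,34)
```

```text
t 23.55 pos [502.7   0.9 210.1] delta mm [ -25.1  224.9 -110.1] rot [0.001 0.005 0.045] tiltdeg 0.28 j [-0.07 -0.18  1.53 -0.    1.79 -0.61] qv 0.815 F [-0.3  0.8 -1. ] w 0.297
```

Emit:
carry_out:
  steps: "-0.005 0.04 0 0 0 0.007 1; -0.005 0.04 0 0 0 0.007 1; -0.005 0.04 0 0 0 0.007 1; -0.005 0.035 0 0 0 0.007 1; -0.003 0.025 0 0 0 0.007 1"

```text
clock: 24.05
ee_pos: [474.2, 192.3, 208.0]
tool_rot: [3.006, 0.91, 0.004]
contact_force: [0.5, -0.6, -0.3]
gripper_width: 0.297
```

Emit:
carry_out:
  steps: "-0.001 0.015 0 0 0 0 1; 0 0.008 0 0 0 0 1; 0 0.003 0 0 0 0 1; 0 0 0 0 0 0 1; 0 0 -0.008 0 0 0 1"

```text
clock: 24.55
ee_pos: [470.7, 223.3, 199.0]
tool_rot: [3.004, 0.92, 0.003]
contact_force: [-0.3, 0.1, -0.3]
gripper_width: 0.299
```

Run:
```python
from h import *
go(477.6,225.8,100,34)
```

```text
t 24.55 pos [470.7 223.3 199. ] delta mm [  6.9   2.5 -99. ] rot [-0.001  0.002 -0.001] tiltdeg 0.11 j [ 0.38 -0.13  1.5  -0.    1.76 -0.22] qv 0.176 F [-0.3  0.1 -0.3] w 0.299
```

Emit:
carry_out:
  steps: "0.003 0.001 -0.008 0 0 0 1; 0.003 0.001 -0.015 0 0 0 1; 0 0 -0.015 0 0 0 1; 0 0 -0.015 0 0 0 1; 0 0 -0.01 0 0 0 1"

```text
clock: 25.05
ee_pos: [477.3, 222.6, 128.9]
tool_rot: [3.005, 0.913, -0.0]
contact_force: [-0.5, -0.3, -1.9]
gripper_width: 0.3
```

Run:
```python
from h import *
go(477.6,225.8,58,34)
s=eyes.snapshot("side")
cv2.imwrite("pics/b4.png",cv2.resize(s["frame"][110:240,210:350,::-1],None,fx=4.5,fy=4.5))
```

```text
t 25.05 pos [477.3 222.6 128.9] delta mm [  0.3   3.2 -70.9] rot [0.001 0.    0.003] tiltdeg 0.05 j [ 0.37 -0.1   1.6  -0.    1.64 -0.22] qv 0.192 F [-0.5 -0.3 -1.9] w 0.3
```

View pics/b4.png

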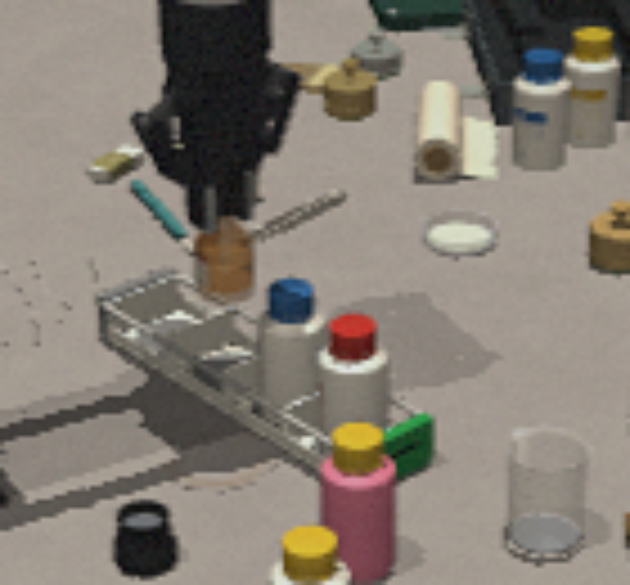

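Emit:
carry_out:
  steps: "0 0.0015 -0.01 0 0 0.002 1; 0 0.001 -0.012 0 0 0 1; 0 0 -0.012 0 0 0 1; 0 0 -0.01 0 0 0 1; 0 0 -0.006 0 0 0 1"

```text
clock: 25.6
ee_pos: [476.7, 225.3, 73.3]
tool_rot: [3.004, 0.917, -0.003]
contact_force: [-0.2, -0.2, -0.8]
gripper_width: 0.296
```

Run:
```python
from h import *
go(477.6,225.8,58,34)
```

```text
t 25.6 pos [476.7 225.3  73.3] delta mm [  0.9   0.5 -15.3] rot [ 0.001 -0.002  0.001] tiltdeg 0.12 j [ 0.38 -0.08  1.68 -0.    1.54 -0.22] qv 0.12 F [-0.2 -0.2 -0.8] w 0.296
```

Emit:
carry_out:
  steps: "0 0 -0.003 0 0 0 1; 0 0 -0.003 0 0 0 1; 0 0 -0.0025 0 0 0 1; 0 0 -0.002 0 0 0 1; 0 0 0 0 0 0 1"

```text
clock: 26.1
ee_pos: [476.8, 225.4, 61.8]
tool_rot: [3.004, 0.917, -0.003]
contact_force: [0.1, -0.5, -2.0]
gripper_width: 0.298
```

Run:
```python
from h import *
go(477.6,225.8,58,34)
```

```text
t 26.1 pos [476.8 225.4  61.8] delta mm [ 0.8  0.4 -3.8] rot [ 0.001 -0.001  0.001] tiltdeg 0.11 j [ 0.38 -0.07  1.69 -0.    1.52 -0.22] qv 0.007 F [ 0.1 -0.5 -2. ] w 0.298
```

Emit:
carry_out:
  steps: "0 0 -0.001 0 0 0 1; 0 0 -0.0015 0 0 0 1; 0 0 -0.001 0 0 0 1; 0 0 -0.0005 0 0 0 1; 0 0 0 0 0 0 1"

```text
clock: 26.6
ee_pos: [477.5, 225.6, 59.7]
tool_rot: [3.004, 0.917, 0.002]
contact_force: [0.4, -0.0, -1.2]
gripper_width: 0.298
```

Run:
```python
from h import *
go(477.6,225.8,58,34)
```

```text
t 26.6 pos [477.5 225.6  59.7] delta mm [ 0.1  0.2 -1.7] rot [0.    0.001 0.001] tiltdeg 0.07 j [ 0.38 -0.07  1.7  -0.    1.51 -0.22] qv 0.002 F [ 0.4 -0.  -1.2] w 0.298
```

Emit:
carry_out:
  steps: "0 0 -0.001 0 0 0 1; 0 0 -0.001 0 0 0 1; 0 0 -0.001 0 0 0 1; 0 0 0 0 0 0 1; 0 0 0 0 0 0 1"

```text
clock: 27.1
ee_pos: [478.0, 225.9, 59.5]
tool_rot: [3.004, 0.917, 0.005]
contact_force: [-0.2, 0.4, 1.2]
gripper_width: 0.299
```

Run:
```python
from h import *
go(477.6,225.8,58,34)
s=eyes.snapshot("side")
cv2.imwrite("pics/b5.png",cv2.resize(s["frame"][110:240,210:350,::-1],None,fx=4.5,fy=4.5))
```

```text
t 27.1 pos [478.  225.9  59.5] delta mm [-0.4 -0.1 -1.5] rot [-0.     0.003  0.001] tiltdeg 0.2 j [ 0.38 -0.07  1.7  -0.    1.51 -0.21] qv 0.002 F [-0.2  0.4  1.2] w 0.299
```

View pics/b5.png

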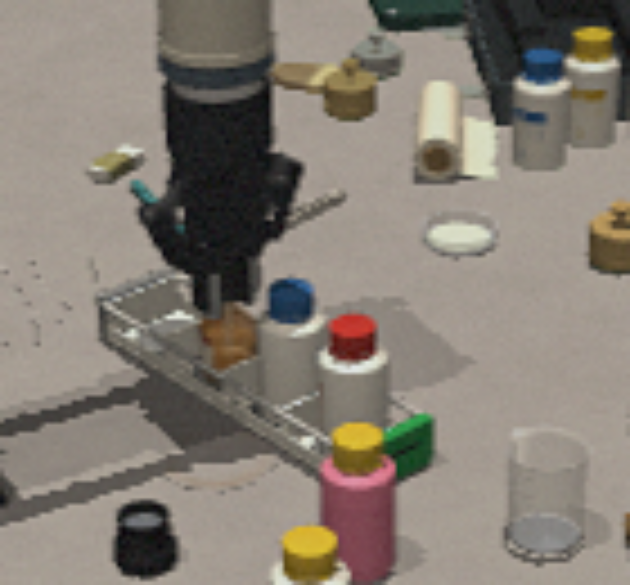

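Emit:
carry_out:
  steps: "0 0 0 0 0 0 0.4; 0 0 0 0 0 0 0; 0 0 0 0 0 0 -0.5; 0 0 0 0 0 0 -1; 0 0 0 0 0 0 -1"

```text
clock: 27.65
ee_pos: [478.0, 225.9, 58.8]
tool_rot: [3.004, 0.917, 0.005]
contact_force: [1.0, 0.2, 0.6]
gripper_width: 0.955
```

Emit:
carry_out:
  steps: "0 0 0 0 0 0 -1; 0 0 0.01 0 0 0 -1; 0 0 0.025 0 0 0 -1; 0 0 0.035 0 0 0 -1; 0 0 0.04 0 0 0 -1"

```text
clock: 28.15
ee_pos: [474.0, 224.2, 166.0]
tool_rot: [3.003, 0.917, -0.017]
contact_force: [1.2, 0.8, 1.4]
gripper_width: 0.999
```

Emit:
carry_out:
  steps: "0 0 0.045 0 0 0 -1; 0 -0.015 0.03 0 0 0 -1; 0.001 -0.035 0 0 0 -0.006 -1; 0.002 -0.045 0 0 0 -0.006 -1; 0.002 -0.045 0 0 0 -0.006 -1"

```text
clock: 28.65
ee_pos: [479.7, 85.5, 257.4]
tool_rot: [3.008, 0.904, 0.012]
contact_force: [0.1, -0.5, 0.4]
gripper_width: 1.0
```

Run:
```python
from h import *
go(497,-140,120,30.2)
s=eyes.snapshot("side")
cv2.imwrite("pics/b6.png",cv2.resize(s["frame"][110:300,210:350,::-1],None,fx=3.1,fy=3.1))
```

```text
t 28.65 pos [479.7  85.5 257.4] delta mm [  17.3 -225.5 -137.4] rot [-0.001  0.007 -0.057] tiltdeg 0.43 j [ 0.11 -0.21  1.47  0.    1.87 -0.48] qv 0.934 F [ 0.1 -0.5  0.4] w 1.0
```

View pics/b6.png

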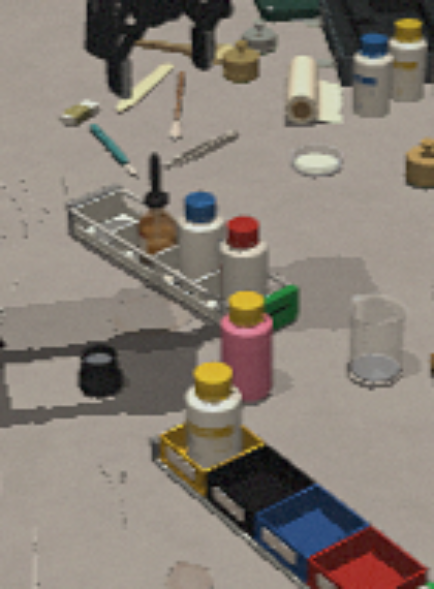

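Dropper stands upright in bay 3 (crop 155,220). Now the white bottle with the yellow cap in the yellow cup; the pink one (crop 245,345) is not it.

Emit:
carry_out:
  steps: "0.002 -0.045 0 0 0 -0.01 -1; 0.002 -0.045 0 0 0 -0.01 -1; 0.002 -0.04 0 0 0 -0.01 -1; 0.002 -0.035 0 0 0 -0.01 -1; 0.002 -0.022 0 0 0 -0.006 -1"

```text
clock: 29.2
ee_pos: [488.8, -111.3, 262.5]
tool_rot: [3.024, 0.822, 0.02]
contact_force: [0.5, -0.1, -0.5]
gripper_width: 0.998
```

Emit:
carry_out:
  steps: "0.001 -0.012 0 0 0 0 -1; 0 -0.005 -0.01 0 0 0 -1; 0 0 -0.02 0 0 0 -1; 0 0 -0.02 0 0 0 -1; 0 0 -0.01 0 0 0 -1"

```text
clock: 29.7
ee_pos: [490.5, -129.5, 202.9]
tool_rot: [3.023, 0.818, 0.027]
contact_force: [0.6, 0.1, -0.5]
gripper_width: 0.998
```

Run:
```python
from h import *
go(497,-140,120,30.2)
```

```text
t 29.7 pos [ 490.5 -129.5  202.9] delta mm [  6.5 -10.5 -82.9] rot [ 0.005  0.019 -0.001] tiltdeg 1.12 j [-0.33 -0.18  1.54  0.    1.76 -0.85] qv 0.183 F [ 0.6  0.1 -0.5] w 0.998
```

Emit:
carry_out:
  steps: "0.002 -0.004 -0.01 0.002 0.008 0 -1; 0.002 -0.004 -0.02 0.002 0.008 0 -1; 0.001 -0.002 -0.02 0 0 0 -1; 0 0 -0.015 0 0 0 -1; 0 0 -0.01 0 0 0 -1"

```text
clock: 30.2
ee_pos: [496.4, -138.1, 122.5]
tool_rot: [3.031, 0.826, 0.003]
contact_force: [0.2, 0.4, -0.3]
gripper_width: 1.002
```

Run:
```python
from h import *
go(497,-140,54,30.2)
s=eyes.snapshot("side")
cv2.imwrite("pics/b7.png",cv2.resize(s["frame"][190:320,220:360,::-1],None,fx=4.5,fy=4.5))
```

```text
t 30.2 pos [ 496.4 -138.1  122.5] delta mm [  0.6  -1.9 -68.5] rot [-0.     0.002 -0.005] tiltdeg 0.09 j [-0.34 -0.13  1.64  0.    1.63 -0.87] qv 0.195 F [ 0.2  0.4 -0.3] w 1.002
```

View pics/b7.png

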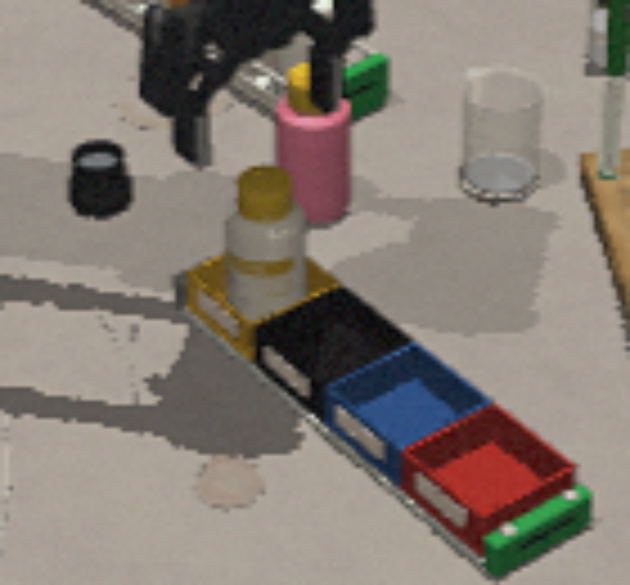

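Emit:
carry_out:
  steps: "0.0005 -0.001 -0.01 0 0 -0.002 -1; 0 -0.0005 -0.015 0 0 -0.002 -1; 0 0 -0.015 0 0 0 -1; 0 0 -0.01 0 0 0 -1; 0 0 -0.006 0 0 0 -1"

```text
clock: 30.75
ee_pos: [496.9, -139.6, 61.6]
tool_rot: [3.032, 0.82, 0.003]
contact_force: [-0.1, 0.3, -0.2]
gripper_width: 0.996
```

Run:
```python
from h import *
go(497,-140,54,30.2)
```

```text
t 30.75 pos [ 496.9 -139.6   61.6] delta mm [ 0.1 -0.4 -7.6] rot [-0.     0.002 -0.001] tiltdeg 0.1 j [-0.34 -0.1   1.73  0.    1.52 -0.87] qv 0.121 F [-0.1  0.3 -0.2] w 0.996
```

Emit:
carry_out:
  steps: "0 0 -0.003 0 0 0 -1; 0 0 0 0 0 0 -0.5; 0 0 0 0 0 0 0.3; 0 0 0 0 0 0 1; 0 0 0 0 0 0 1"
  force: 40

```text
clock: 31.25
ee_pos: [497.1, -139.8, 58.8]
tool_rot: [3.032, 0.82, 0.003]
contact_force: [-0.6, 0.2, -1.1]
gripper_width: 0.538
```

Emit:
carry_out:
  steps: "0 0 0 0 0 0 1; 0 0 0 0 0 0 1; 0 0 0.012 0 0 0 1; 0 0 0.025 0 0 0 1; 0 0 0.035 0 0 0 1"

```text
clock: 31.75
ee_pos: [493.5, -138.5, 127.4]
tool_rot: [-3.027, -0.818, 0.012]
contact_force: [0.3, -0.7, -1.7]
gripper_width: 0.54
```

Emit:
carry_out:
  steps: "0 0 0.035 0 0 0 1; 0 0 0.035 0 0 0 1; -0.001 0.012 0.025 0 0 0 1; -0.003 0.025 0.01 0 0 0.005 1; -0.006 0.04 0 0 0 0.005 1"

```text
clock: 32.25
ee_pos: [484.2, -63.5, 247.0]
tool_rot: [3.03, 0.825, 0.003]
contact_force: [0.8, 0.5, -2.4]
gripper_width: 0.538
```

Run:
```python
from h import *
go(439.6,282.2,100,34)
s=eyes.snapshot("side")
cv2.imwrite("pics/b8.png",cv2.resize(s["frame"][130:290,210:350,::-1],None,fx=3.5,fy=3.5))
```

```text
t 32.25 pos [484.2 -63.5 247. ] delta mm [ -44.6  345.7 -147. ] rot [0.    0.002 0.062] tiltdeg 0.14 j [-0.2  -0.21  1.49 -0.    1.86 -0.73] qv 0.785 F [ 0.8  0.5 -2.4] w 0.538
```

View pics/b8.png

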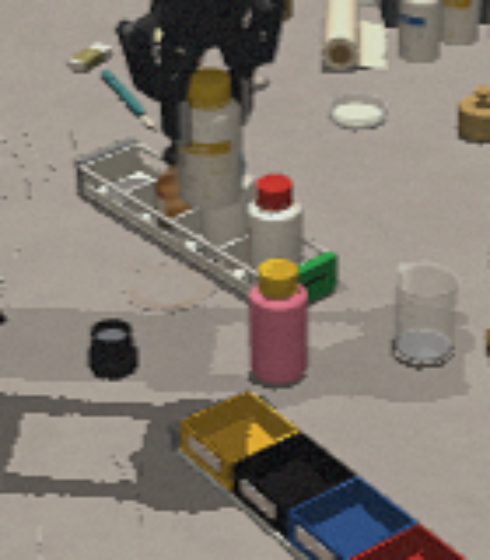

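Emit:
carry_out:
  steps: "-0.006 0.042 0 0 0 0.006 1; -0.006 0.042 0 0 0 0.006 1; -0.006 0.042 0 0 0 0.006 1; -0.006 0.042 0 0 0 0.006 1; -0.005 0.042 0 0 0 0.006 1"

```text
clock: 32.8
ee_pos: [452.4, 156.6, 252.4]
tool_rot: [-3.017, -0.872, -0.015]
contact_force: [1.1, 0.2, -1.8]
gripper_width: 0.536
```

Emit:
carry_out:
  steps: "-0.004 0.042 0 0 0 0.006 1; -0.003 0.03 0 0 0 0.006 1; -0.001 0.02 0 0 0 0 1; 0 0.008 0 0 0 0 1; 0 0 0 0 0 0 1"

```text
clock: 33.3
ee_pos: [441.3, 265.1, 255.8]
tool_rot: [-3.006, -0.903, -0.019]
contact_force: [0.1, -0.7, -1.6]
gripper_width: 0.541
```

Run:
```python
from h import *
go(439.6,282.2,100,34)
```

```text
t 33.3 pos [441.3 265.1 255.8] delta mm [  -1.7   17.1 -155.8] rot [-0.006  0.011  0.01 ] tiltdeg 0.71 j [ 0.47 -0.14  1.42  0.    1.85 -0.11] qv 0.011 F [ 0.1 -0.7 -1.6] w 0.541
```

Emit:
carry_out:
  steps: "0 0.007 -0.01 -0.003 0.005 0.005 1; 0 0.007 -0.025 -0.003 0.005 0.005 1; 0 0.002 -0.03 0 0 0 1; 0 0 -0.025 0 0 0 1; 0 0 -0.015 0 0 0 1"

```text
clock: 33.8
ee_pos: [443.6, 277.9, 149.4]
tool_rot: [3.006, 0.911, 0.01]
contact_force: [-0.2, 0.3, -1.7]
gripper_width: 0.537
```

Run:
```python
from h import *
go(439.6,282.2,55,34)
```

```text
t 33.8 pos [443.6 277.9 149.4] delta mm [ -4.    4.3 -94.4] rot [-0.001  0.006  0.005] tiltdeg 0.35 j [ 0.5  -0.12  1.59 -0.    1.67 -0.09] qv 0.278 F [-0.2  0.3 -1.7] w 0.537
```

Emit:
carry_out:
  steps: "-0.002 0.002 -0.008 0 0.003 0.003 1; -0.001 0.002 -0.015 0 0.002 0.002 1; 0 0 -0.012 0 0 0 1; 0 0 -0.005 0 0 0 1; 0 0 0 0 0 0 1"

```text
clock: 34.3
ee_pos: [440.5, 280.4, 105.0]
tool_rot: [-3.005, -0.915, 0.002]
contact_force: [0.3, 0.1, -1.1]
gripper_width: 0.542
```

Run:
```python
from h import *
go(439.6,282.2,55,34)
s=eyes.snapshot("side")
cv2.imwrite("pics/b9.png",cv2.resize(s["frame"][110:240,210:350,::-1],None,fx=4.5,fy=4.5))
```

```text
t 34.3 pos [440.5 280.4 105. ] delta mm [ -0.9   1.8 -50. ] rot [ 0.    -0.001  0.002] tiltdeg 0.08 j [ 0.5  -0.11  1.65  0.    1.6  -0.09] qv 0.009 F [ 0.3  0.1 -1.1] w 0.542
```

View pics/b9.png

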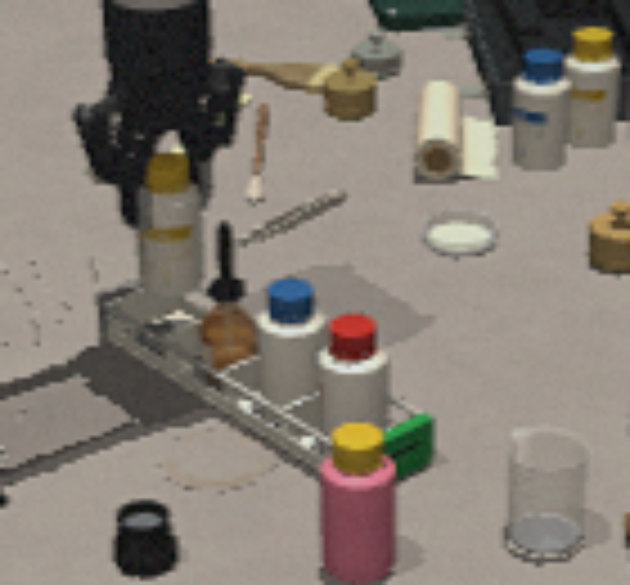

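Emit:
carry_out:
  steps: "-0.0005 0.001 -0.01 0 0 0 1; 0 0.0005 -0.012 0 0 0 1; 0 0 -0.012 0 0 0 1; 0 0 -0.007 0 0 0 1; 0 0 -0.003 0 0 0 1"

```text
clock: 34.85
ee_pos: [441.0, 282.8, 60.0]
tool_rot: [-3.004, -0.916, -0.005]
contact_force: [-0.1, 0.3, -1.3]
gripper_width: 0.54
```

Run:
```python
from h import *
go(439.6,282.2,55,34)
```

```text
t 34.85 pos [441.  282.8  60. ] delta mm [-1.4 -0.6 -5. ] rot [-0.002  0.003  0.002] tiltdeg 0.19 j [ 0.5  -0.08  1.71  0.    1.51 -0.09] qv 0.061 F [-0.1  0.3 -1.3] w 0.54
```

Emit:
carry_out:
  steps: "-0.0005 0 -0.0015 0 0 0 1; 0 0 -0.0015 0 0 0 1; 0 0 -0.001 0 0 0 1; 0 0 -0.001 0 0 0 1; 0 0 0 0 0 0 1"

```text
clock: 35.35
ee_pos: [440.6, 282.8, 56.0]
tool_rot: [-3.004, -0.915, -0.006]
contact_force: [0.5, -0.1, -2.2]
gripper_width: 0.541
```

Run:
```python
from h import *
go(439.6,282.2,55,34)
```

```text
t 35.35 pos [440.6 282.8  56. ] delta mm [-1.  -0.6 -1. ] rot [-0.002  0.003  0.002] tiltdeg 0.21 j [ 0.51 -0.08  1.71  0.    1.5  -0.09] qv 0.006 F [ 0.5 -0.1 -2.2] w 0.541
```

Emit:
carry_out:
  steps: "0 0 -0.001 0 0 0 1; 0 0 -0.001 0 0 0 1; 0 0 0 0 0 0 0.6; 0 0 0 0 0 0 0; 0 0 0 0 0 0 -1"

```text
clock: 35.85
ee_pos: [441.4, 283.2, 55.6]
tool_rot: [-3.003, -0.915, -0.01]
contact_force: [0.2, 0.6, -0.1]
gripper_width: 0.691
```

Emit:
carry_out:
  steps: "0 0 0 0 0 0 -1; 0 0 0 0 0 0 -1; 0 0 0.015 0 0 0 -1; 0 0 0.03 0 0 0 -1; 0 0 0.04 0 0 0 -1"

```text
clock: 36.35
ee_pos: [438.2, 281.4, 137.4]
tool_rot: [3.004, 0.915, -0.009]
contact_force: [1.4, 0.1, 0.8]
gripper_width: 0.997
```

Emit:
carry_out:
  steps: "0 0 0.045 0 0 0 -1; -0.01 -0.02 0.035 0 0 0 -1; -0.02 -0.04 0 0 0 0 -1; -0.015 -0.045 0 0 0 0 -1; -0.005 -0.045 0 0 0 0 -1"

```text
clock: 36.85
ee_pos: [387.9, 132.1, 234.5]
tool_rot: [-3.0, -0.928, -0.02]
contact_force: [1.4, 0.1, 0.7]
gripper_width: 1.002
```

Emit:
carry_out:
  steps: "0 -0.045 0 0 0 0 -1; 0 -0.045 0 0 0 0 -1; 0 -0.045 0 0 0 0 -1; 0 -0.03 0 0 0 0 -1; 0 -0.01 0 0 0 0 -1"

```text
clock: 37.35
ee_pos: [385.0, -52.2, 243.4]
tool_rot: [2.997, 0.924, 0.041]
contact_force: [-0.2, 0.3, -0.3]
gripper_width: 1.003
```

Emit:
carry_out:
  steps: "0 -0.045 0 0 0 0 -1; 0 -0.045 0 0 0 0 -1; 0 -0.03 0 0 0 0 -1; 0 -0.01 0 0 0 0 -1; 0 0 0 0 0 0 -1"

```text
clock: 37.85
ee_pos: [383.5, -188.1, 250.3]
tool_rot: [2.992, 0.919, 0.051]
contact_force: [-0.1, 0.2, -1.2]
gripper_width: 0.997
```

Run:
```python
from h import *
go(439.6,282.2,55,34)
tgt={"red_bottle_centre":1,"blue_bottle_centre":2,"dropper_centre":3,"yellow_bottle_centre":4}
t=np.radians(124);ux=np.array([np.cos(t),np.sin(t)]);uy=np.array([-ux[1],ux[0]])
for n in("top","side"):
    s=eyes.snapshot(n);P=cloud(s);cv2.imwrite(f"pics/c_{n}.png",s["frame"][:,:,::-1])
    for k in range(4):
        c=np.array([496.6,197.6])+ux*(-102+68*k)
        d=P-np.array([*c,0]); x=d[...,:2]@ux;y=d[...,:2]@uy
        m=(np.abs(x)<32)&(np.abs(y)<32)&(P[...,2]>45)
        z=P[...,2][m]; hi=np.percentile(z,98); mm=m&(P[...,2]>hi-12)
        print(n,k+1,"top z",hi.round(1),"centre offs of top x",((x[mm].min()+x[mm].max())/2).round(1),"y",((y[mm].min()+y[mm].max())/2).round(1), s["frame"][mm].mean(0).round())
```

```text
t 37.85 pos [ 383.5 -188.1  250.3] delta mm [  56.1  470.3 -195.3] rot [ 0.001  0.035 -0.003] tiltdeg 1.98 j [-0.55 -0.4   1.64  0.02  1.87 -1.14] qv 0.011 F [-0.1  0.2 -1.2] w 0.997
top 1 top z 106.2 centre offs of top x -2.0 y -0.1 [148.  31.  24.]
top 2 top z 106.2 centre offs of top x -2.8 y -1.8 [ 29.  65. 108.]
top 3 top z 126.9 centre offs of top x -1.1 y -0.7 [21. 21. 22.]
top 4 top z 106.0 centre offs of top x -2.2 y -2.2 [141. 131.  17.]
side 1 top z 105.4 centre offs of top x -5.4 y 1.9 [156.  55.  48.]
side 2 top z 105.6 centre offs of top x -5.4 y 0.6 [ 50.  85. 123.]
side 3 top z 125.8 centre offs of top x -4.4 y 3.6 [64. 60. 58.]
side 4 top z 105.5 centre offs of top x 3.8 y 1.3 [185. 158.  50.]
```

View pics/c_top.png

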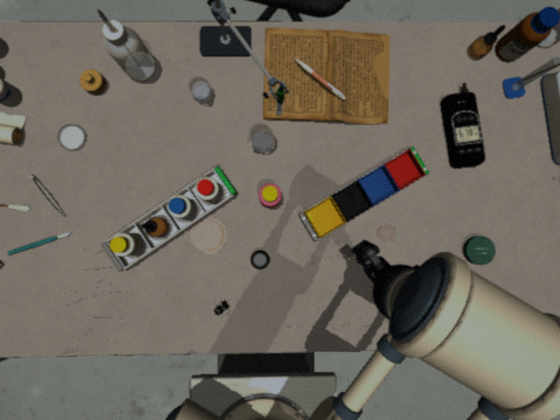

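View pics/c_side.png

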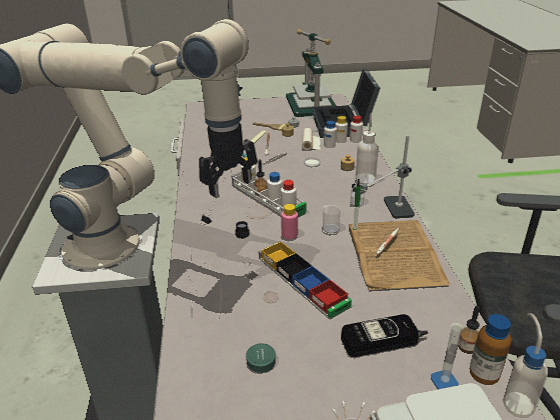

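```bash
python3 -c "
from bench import manip,monitor
print(manip.close_job(), monitor.get_obs()['clock'])"
```

```text
the job is handed in; nothing more can be done
the job is handed in; nothing more can be done
```

I moved all four bottles into the white rack in rail order from the green end: red, blue, dropper, yellow. I handed the job in at about 38 s of the 106 s allowed, with all bottles released and the arm clear; no verdict was reported.

- **Position:** in the last top picture the bottle tops were within about 3 mm of their bay centres along and across the rack. The last side picture showed up to about 5 mm, but that camera sees mostly the near faces.
- **Upright:** all four looked upright in both pictures.
- **Height (slight disagreement):** the tops read about 105–106 mm for the capped bottles and 126–127 mm for the dropper, against 104 and 128 mm expected. That is close to the 2 mm camera calibration and well inside the 6 mm tolerance.
- **Dropper grip:** the fingers closed on the dropper's 26 mm collar, not on the glass as advised. It stayed upright and stood in bay 3 after release.

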